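Wedge open the stave jig and take out the stave

ROBOT

A 6-joint arm with a two-finger parallel gripper is mounted at the origin on the work surface. World frame = base frame: x ahead of the robot, y to its left, z up, the work surface at z = 0. Lengths are in m, angles in rad, forces in N, time in s.
With the tool pointing down it reaches from about 0.15 to 0.775 m from the base axis. Payload 6.1 kg.
Tool frame: the origin (TCP) lies between the finger pads; the fingertips stand 25 mm ahead of it and the grasp point (between the pads) lies 6 mm ahead of it (arm.tip_extent is the distance from the TCP to the fingertips, in m); z points along the fingers, y is the direction in which the jaws open and shut (so a half turn about z gives the same grasp; the last joint's range is limited). The gripper opens to 85 mm and grips with 20 to 120 N. Pads are 22 mm wide; open, the fingers measure 114 mm over their backs; the gripper's body (76 mm by 85 mm) begins 54 mm behind the grasp point. The pads swing forward as they close: fully open they stand 13 mm farther back than shut.
Start: joints at [1.304, 0.126, -0.04, 1.405, 0, 1.571], TCP at [0.138, 0.506, 0.256] pointing down, gripper open.
Joint ranges: [-2.72, 2.72], [-0.95, 1.95], [-1.27, 1.35], [-1.78, 2.02], [-1.46, 1.47], [-3.14, 3.14]. Speed limits (rad/s): [2.39, 2.39, 3.01, 3.14, 3.14, 3.14].

INTERFACE

Orientations are given as a unit quaternion [w, x, y, z].
In Python, from station import arm, get_image, finder gives the robot as it stands.
- The arm moves only by the tool send_rows, never from a script. Its argument "series" is a list that holds one entry, the list of rows, each a list of 6 numbers: the shift along the tool's x, y, z in m, then the turn, a rotation vector about the tool's x, y, z in degrees. A call has 1 to 10 rows; each row is the pose to reach, as a shift and turn from the pose measured when the call began, along the tool's axes at that moment; what a row does not reach only later rows make up. A row lasts 1/8 s, in which the tool goes at most 62.5 mm and 10.7 degrees, less where a joint would pass 70% of its speed; a pose out of reach is approached as far as the arm can. A call with a gripper value outside its range is refused whole. "claw" is the opening in per cent of the stroke, from 0 (shut) to 100 (fully open), set as the call begins (left out, the last holds). The fingers move at their own pace and stop on an object; the grip force is fixed at half the most. Time passes only in rows, so rows that repeat a pose let the fingers close. It gives the time, the measured TCP pose, the force and the opening at its end, in the units of the state.
- arm.read_state(): the state, without advancing time (a new reading comes with each control period).
- get_image(name): name is "scene" or "top"; returns a dict with "img" (400x640x3 uint8, red, green, blue), "mtx" (3x3 intrinsics, pixels), "dist" ([k1, k2, p1, p2, k3] as OpenCV has them; the pictures are not rectified), "R" (3x3) and "t" (3): a world point X has camera coordinates R X + t. Camera axes: x right, y down, z forward; pixel columns grow to the right and rows downward; lengths in m; the calibration is good to about 2 mm. A picture is of the moment at which its call begins. There is no depth.
- arm.sign_off(): hands the job in, once; it reports no verdict.
Trained networks look in a picture, given as the dict that the camera call returned (one of the last four; its "shot" number tells which), for a name from the list of things; names that differ only in an ending like _2 or _b are one class to them, and where a whole thing is asked for, a point or a joint stands for the part that bears it (a point fixed in the world has none). Each returns a list of dicts, best first, with "score" (0 to 1); they miss things now and then, are a little off and sometimes report something else, mostly with a low value. They report only what shows in the picture. A call takes as long as a camera call. They do not tell look-alikes from the thing itself.
- finder.find_in(label, picture): "extent" ([left, top, right, bottom] in pixels, round what is visible of it).
- finder.spot_point(label, picture): "position" ([row, column] in pixels: a listed point, or the origin of a listed thing).
The state is a dict: "t": time; "joint_pos": joint angles; "joint_vel": joint speeds; "joint_efforts": joint torques, N m; "tool_pos": TCP position; "ee_rot": TCP orientation; "wrist_force": force on the tool from outside, world axes, zero at the start; "torque": the same for the moment, N m; "width": opening from 0.0 (shut) to 1.0 (fully open).
Only numpy, scipy, OpenCV 4.12 (cv2) and the standard library are available. Lean on these libraries where they do the work, as an engineer would, in place of code of your own. Each camera call takes 0.05 s, during which the arm holds its last target.

TASK

The oak stave in the jointing jig is held down by a sprung catch: take the wooden wedge from its holder, stand it upright on the plywood board and let go, then take it again another way, so that the jaws leave room for the fingers, and press it, thin foot down, fully home between the jig's two tall jaws so that it holds the catch open by itself. Then lift the stave out of the jig and set it gently, on edge as it was, in the empty bay of the tray, leaving the wedge in place and everything else on the bench where it is.

Things in the scene. Friction and masses are not known exactly. Their poses are not given: they have to be found in the camera images.
- wedge_mid (a point): Loose wooden wedge, 60 wide (its x), 90 tall (z up), about 110 g; this is its centre, 45 above the foot. Foot 14 thick (y); both broad faces taper out to 32 thick at 50 above the foot; the top 40 is parallel. Symmetrical. It can stand on its foot if set down carefully. In the holder only its broad faces (32) are free to grip; in the jig only its narrow ends (60).
- rack: Fixed steel holder of the wedge, origin under its centre on the bench. Base 100 (x) x 70 (y) x 8; end walls at x = +-32 to +-39, 50 wide, 90 above the bench; low lips at y = +-10 to +-15, 14 above the bench. The wedge stands between them on the base, top 98 above the bench, its x along the holder's x; it lifts straight up.
- board_top (a point): Centre of the top of the fixed plywood board (90 x 90, 8 thick), on which the wedge is stood for the change of grip. Holder and board may swap places.
- slot (a point): Fixed on the jig: centre of the closed gap for the wedge, on its floor, 22 above the bench; jig axes. Fixed jaw's face at y = -9, moving jaw's (part of the catch) at y = +9 when closed. Jaws 34 wide (x), tops 90 above this floor. The wedge goes in from above, width along x (13 sticks out at each side, room there for fingers), thickness along y, until its foot is on this floor.
- jaw_top (a point): Centre of the fixed jaw's top (18 thick in y, 112 above the bench); jig axes. Both jaws' top 10 is bevelled back by 5. A wedge entering at the gap's centre meets both faces with its foot about 69 above the gap's floor; from there the fixed jaw shifts it evenly to +y, by 7 in all at foot height 30; then straight down. Home, its centre is 25 from here in y. The push takes 5 to 15 N.
- catch (a joint): Opening of the sprung catch along the jig's +y, m: 0 closed, 0.020 limit, 0.014 with the wedge home. Spring 3 N closed, 6 N at 0.014; it snaps shut when let go. Moving jaw and lip are one piece: closed, the lip (20 wide, 57 to 65 above the bench) covers 10 of the stave's +y end, 3 above it; with the wedge home it clears the end by about 4.
- jig_bed (a point): Fixed on the jig's bed, 12 above the bench, under the middle of the stave. Jig axes: y along the stave towards the jaws, z up. Base plate 120 (x), from y = -115 to +235 of here. Sockets, 40 above the bench, hold the last 30 of each end of the stave with about 1.5 play endways: it only lifts straight up. A spring block 60 tall stands at y = +210 to +232.
- stave_mid (a point): Loose oak stave in the jig: 180 long (its y, along the jig's y), 42 tall (z up), 16 thick (x), slightly bowed sideways (ends about 4 towards -x), about 90 g; this is its centre. The middle 100 is free to grip by its thickness from above.
- bay (a point): Centre of the floor of the tray's empty bay, 5 above the bench; axes x along the bay, z up. The bay is 200 long (x) by 83 wide (y) inside, walls 30 above the bench. The other, narrower bay, towards +y, holds a finished stave.
- done_mid (a point): Bystander: centre of the finished stave lying flat in the tray's other bay (180 x 42 x 16).
- mallet_mid (a point): Bystander: hammer lying on the bench; its middle.
- glue_mid (a point): Bystander: white glue bottle, 56 across, 140 tall; its centre.
- hoop_mid (a point): Bystander: steel barrel hoop lying flat, 90 across, 22 high; its centre.
- rivets_mid (a point): Bystander: jar, 54 across, 65 tall; half-way up.
- offcut_mid (a point): Bystander: plain oak block 70 x 42 x 34, no taper; its centre.
- brush_mid (a point): Bystander: brush lying on the bench; its middle.
- bung_mid (a point): Bystander: small oak bung, 42 across, 34 tall; its centre.
Not all that is in view belongs to the job. Leave any green or purple look-alike of the part that bears wedge_mid alone. Leave any pink look-alike of the part that bears stave_mid alone.

How it is judged:
On the way, in this order (a step that is already met when the one before it is completed fails the run):
1. the wedge stands upright on the plywood board, let go (horizontal distance between wedge_mid and board_top below 0.05 m and z of wedge_mid in the frame of board_top below 0.049 m and angle between wedge_mid's own z axis and vertical below 0.1 rad and contact force between each of the fingers, the arm and wedge below 0.05 N), for 0.2 s.
2. the wedge is fully home and holds the catch open by itself, the robot touching neither (value of joint catch above 0.0115 m and z of wedge_mid in the frame of slot below 0.0535 m and x of wedge_mid in the frame of slot between -0.014 and 0.014 m and horizontal distance between wedge_mid and slot below 0.02 m and angle between wedge_mid's own z axis and vertical below 0.12 rad and contact force between each of the fingers, the arm and wedge below 0.05 N and contact force between each of the fingers, the arm and catch below 0.05 N), for 0.3 s.
3. the stave is lifted clear of the jig while the wedge holds the catch (z of stave_mid in the frame of jig_bed above 0.07 m and value of joint catch above 0.0115 m and z of wedge_mid in the frame of slot below 0.0535 m and x of wedge_mid in the frame of slot between -0.014 and 0.014 m and horizontal distance between wedge_mid and slot below 0.02 m and angle between wedge_mid's own z axis and vertical below 0.12 rad), for 0.1 s.
At the end, for the whole second after the job is handed in: Stave at rest on edge (tilt under 0.15 rad) on the empty bay's floor, centre within 20 mm along, 36 mm across and 27 mm above the bay's centre; wedge still home: foot within 8 mm of the gap's floor, upright within 0.12 rad, within 14 mm across the jaws, 20 mm in all of slot; catch open over 11.5 mm (x of stave_mid in the frame of bay between -0.02 and 0.02 m and y of stave_mid in the frame of bay between -0.036 and 0.036 m and z of stave_mid in the frame of bay between -0.027 and 0.027 m and angle between stave_mid's own z axis and vertical below 0.15 rad and linear speed of stave below 0.02 m/s and value of joint catch above 0.0115 m and z of wedge_mid in the frame of slot below 0.0535 m and x of wedge_mid in the frame of slot between -0.014 and 0.014 m and horizontal distance between wedge_mid and slot below 0.02 m and angle between wedge_mid's own z axis and vertical below 0.12 rad); the robot touches nothing.
It fails at once if a bystander is shifted by more than 30 mm (distance of any of mallet_mid, glue_mid, hoop_mid, rivets_mid, offcut_mid, brush_mid, bung_mid, done_mid from where it was at the start of the episode above 0.03 m).
It fails at once if the stave or the wedge is dropped (falls freely, faster than 0.7 m/s) ((contact force between stave and anything else below 0.001 N and linear speed of stave above 0.7 m/s) or (contact force between wedge and anything else below 0.001 N and linear speed of wedge above 0.7 m/s)).
It also fails if it takes over 72 s, if anything falls off the work surface, if the arm or the gripper's body presses on something with over 40 N, if the wrist force passes 120 N, or if a joint passes its speed limit or range.

## Working session

There is one attempt and no reset: what is moved stays moved. The work goes in short steps, Python scripts to look and compute and a tool call to move; the robot and the scene stay as the last step left them, time stands still between calls to the robot, and variables do not carry over. Pictures are saved under pics/ and viewed, and the job is handed in when it is done.

Besides the shell and the picture viewer there is one more tool, called after "Call:" as name(argument=value, ...), one argument or row to a line, values as JSON. send_rows: Moves the arm, as the interface text tells. Its arguments: {"type":"object","properties":{"series":{"type":"array","items":{"type":"array","items":{"type":"array","items":{"type":"number"}}}},"claw":{"type":"number"}},"required":["series"]}

```bash
ls; mkdir -p pics; python3 - <<'E'
from station import arm, get_image, finder
import cv2
print(arm.read_state())
for n in ("scene","top"):
    p=get_image(n); cv2.imwrite(f"pics/{n}0.png",p["img"][:,:,::-1]); print(n,p["mtx"],p["dist"],p["R"],p["t"],p["shot"])
E
```

```text
pics
{'t': 0.0, 'joint_pos': array([ 1.30400574e+00,  1.26433930e-01, -4.06006398e-02,  1.40542459e+00,
       -2.93437647e-06,  1.57074561e+00]), 'joint_vel': array([ 0.00077338, -0.00221225,  0.00021628, -0.00020063, -0.00018463,
        0.00106712]), 'joint_efforts': array([ 1.09567824e-03, -4.35917580e+01,  3.52922451e+01,  1.75121706e-02,
       -7.89472756e-05,  1.97441594e-06]), 'tool_pos': array([0.13831272, 0.50606984, 0.25550353]), 'ee_rot': array([-1.09145136e-04,  1.32974853e-01,  9.91119063e-01, -8.24222339e-04]), 'wrist_force': array([-0.86692778, -0.13981266,  0.55898348]), 'torque': array([ 0.03009504,  0.02855287, -0.01356846]), 'width': 1.0012977593490426}
scene [[406.32591419   0.         316.84380901]
 [  0.         406.32591419 197.97945617]
 [  0.           0.           1.        ]] [0.0288873 0.        0.        0.        0.       ] [[-0.87414833  0.48564786 -0.00329338]
 [ 0.28724808  0.51154426 -0.80982159]
 [-0.39160341 -0.70885021 -0.58666698]] [ 0.4365185  -0.0558157   1.37907784] 1
top [[425.89467307   0.         324.56915801]
 [  0.         425.89467307 194.31647813]
 [  0.           0.           1.        ]] [-0.08974598  0.          0.          0.          0.        ] [[ 0.01645478 -0.9997614  -0.01436603]
 [-0.99957406 -0.01610195 -0.02433962]
 [ 0.02410249  0.01476041 -0.99960052]] [-0.00813483  0.47898078  1.22001724] 2
```

View pics/scene0.png

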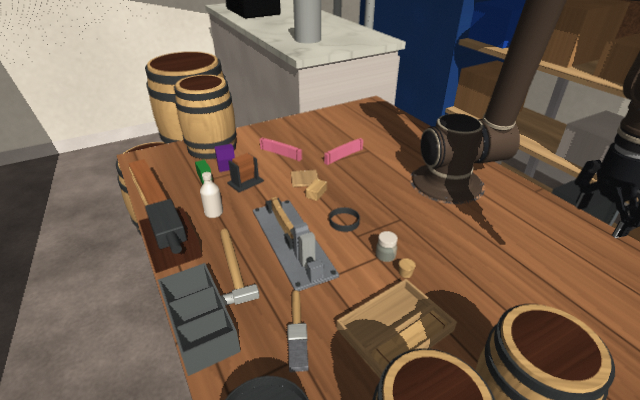

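View pics/top0.png

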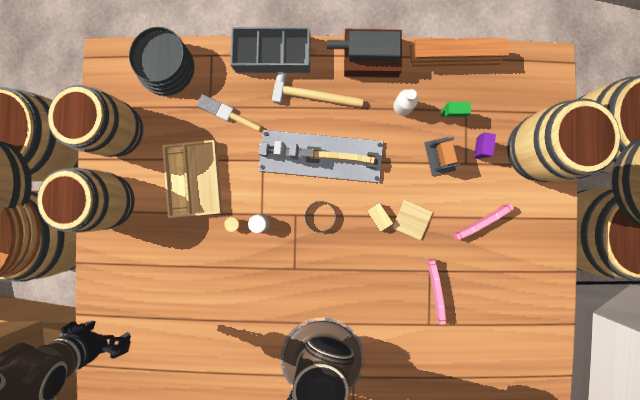

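```bash
cat > h.py <<'E'
from station import arm, get_image, finder
import cv2, numpy as np
from scipy.spatial.transform import Rotation as Ro
def ray(p,rc):
    u=cv2.undistortPoints(np.array([[[rc[1],rc[0]]]],float),p["mtx"],np.array(p["dist"]))[0,0]
    R=np.array(p["R"]);t=np.array(p["t"])
    return -R.T@t, R.T@np.array([u[0],u[1],1.])
def atz(p,rc,z):
    c,d=ray(p,rc); return c+d*(z-c[2])/d[2]
def proj(p,X):
    q,_=cv2.projectPoints(np.atleast_2d(np.array(X,float)),cv2.Rodrigues(np.array(p["R"]))[0],np.array(p["t"]),p["mtx"],np.array(p["dist"]))
    return q[:,0]
def tri(ps,rcs):
    A=np.zeros((3,3));b=np.zeros(3)
    for p,rc in zip(ps,rcs):
        c,d=ray(p,rc); d=d/np.linalg.norm(d); M=np.eye(3)-np.outer(d,d); A+=M;b+=M@c
    return np.linalg.solve(A,b)
E
python3 - <<'E'
from h import *
s=get_image("scene");t=get_image("top")
for n in "wedge_mid rack board_top slot jaw_top jig_bed stave_mid bay done_mid mallet_mid glue_mid hoop_mid rivets_mid offcut_mid brush_mid bung_mid".split():
    for nm,p in (("S",s),("T",t)):
        print(n,nm,[(round(d["score"],2),np.round(d["position"],1).tolist()) for d in finder.spot_point(n,p)[:3]],[(round(d["score"],2),np.round(d["extent"]).tolist()) for d in (finder.find_in(n,p)[:3] if n in("wedge_mid","rack","stave_mid") else [])])
E
```

```text
wedge_mid S [(0.87, [170.5, 243.3]), (0.57, [157.6, 225.5]), (0.52, [175.9, 209.8])] [(0.98, [231.0, 155.0, 251.0, 182.0]), (0.67, [214.0, 146.0, 235.0, 170.0]), (0.6, [197.0, 159.0, 212.0, 186.0])]
wedge_mid T [(0.95, [154.8, 446.1]), (0.89, [110.9, 452.0]), (0.62, [224.6, 231.8])] [(0.84, [438.0, 143.0, 456.0, 167.0]), (0.73, [474.0, 133.0, 496.0, 158.0]), (0.71, [269.0, 72.0, 362.0, 106.0])]
rack S [(0.93, [183.3, 246.3]), (0.32, [230.5, 299.3])] [(0.8, [226.0, 158.0, 264.0, 192.0]), (0.32, [274.0, 196.0, 291.0, 234.0])]
rack T [(0.9, [155.0, 435.3])] [(0.17, [248.0, 212.0, 269.0, 231.0])]
board_top S [(0.56, [174.7, 306.3])] []
board_top T [(0.87, [219.3, 411.3]), (0.56, [215.5, 321.5]), (0.37, [183.1, 179.5])] []
slot S [(0.79, [253.3, 301.1])] []
slot T [(0.64, [151.2, 287.5])] []
jaw_top S [(0.89, [225.9, 298.7])] []
jaw_top T [(0.93, [151.8, 294.0])] []
jig_bed S [(0.58, [225.8, 283.3])] []
jig_bed T [(0.87, [158.7, 340.9])] []
stave_mid S [(0.95, [149.8, 280.0]), (0.93, [150.3, 344.4]), (0.79, [221.8, 285.2])] [(0.83, [257.0, 139.0, 301.0, 160.0]), (0.7, [324.0, 135.0, 365.0
[... 512 characters left out ...]
t_mid T [(0.75, [97.2, 318.7]), (0.68, [220.9, 259.2]), (0.65, [148.0, 289.8])] []
glue_mid S [(0.96, [190.4, 209.6]), (0.7, [322.0, 389.2]), (0.25, [226.1, 298.0])] []
glue_mid T [(0.78, [100.1, 409.1])] []
hoop_mid S [(0.57, [221.3, 344.9]), (0.16, [341.4, 412.0])] []
hoop_mid T [(0.69, [215.4, 319.9])] []
rivets_mid S [(0.64, [247.7, 386.5])] []
rivets_mid T [(0.75, [172.4, 203.5]), (0.72, [217.8, 257.9])] []
offcut_mid S [(0.55, [188.9, 315.9])] []
offcut_mid T [(0.66, [216.8, 377.9])] []
brush_mid S [(0.7, [332.1, 296.8])] []
brush_mid T [(0.9, [113.3, 230.7])] []
bung_mid S [(0.65, [224.6, 282.1]), (0.64, [268.2, 410.0])] []
bung_mid T [(0.54, [223.9, 230.3]), (0.35, [96.0, 315.8])] []
```

```bash
python3 - <<'E'
from h import *
s=cv2.imread("pics/scene0.png");t=cv2.imread("pics/top0.png")
def z(im,x0,y0,x1,y1,f): return cv2.resize(im[y0:y1,x0:x1],None,fx=f,fy=f,interpolation=cv2.INTER_CUBIC)
cv2.imwrite("pics/z1.png",z(t,250,120,400,190,5))
cv2.imwrite("pics/z2.png",z(t,360,100,510,245,5)[:600])
cv2.imwrite("pics/z3.png",z(s,220,140,340,290,4))
cv2.imwrite("pics/z4.png",z(t,155,130,275,240,5))
E
```

```text
(no output)
```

View pics/z1.png

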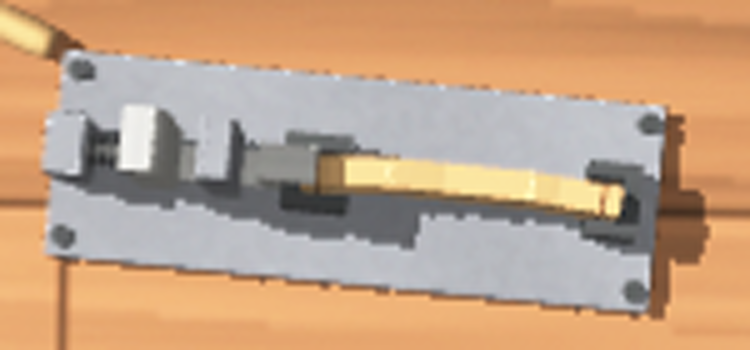

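View pics/z2.png

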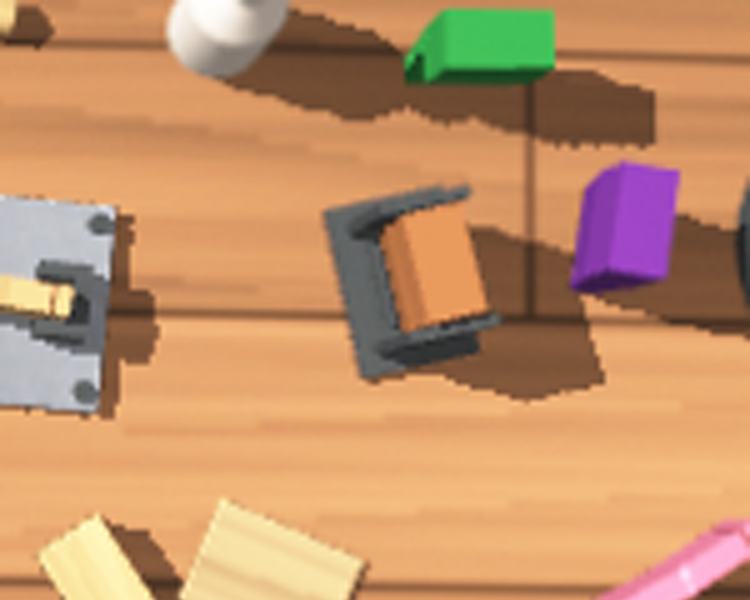

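View pics/z3.png

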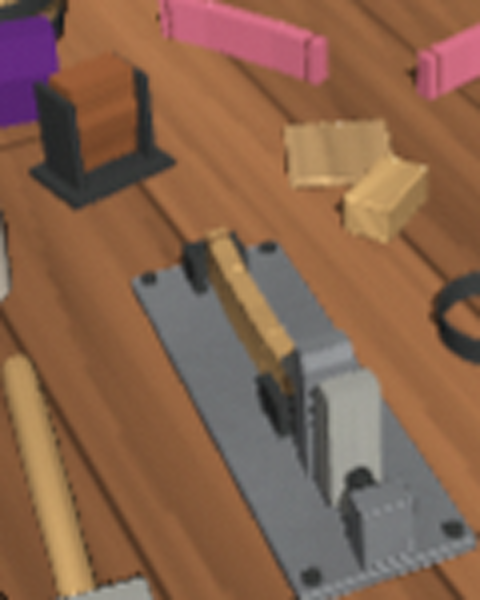

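View pics/z4.png

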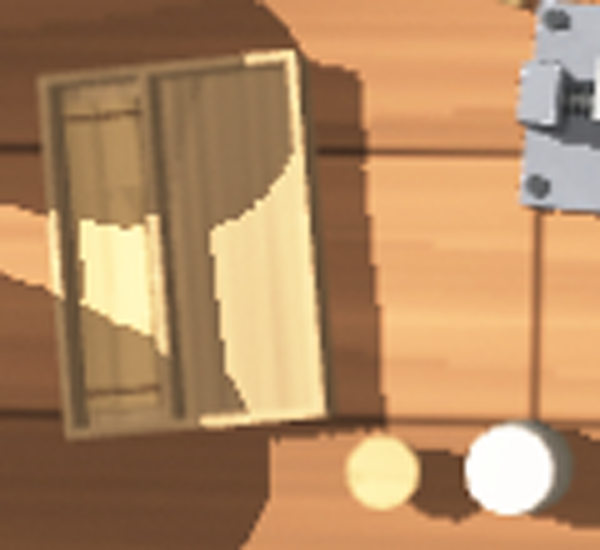

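```bash
cat > fit.py <<'E'
from h import *
from scipy.optimize import least_squares
import pickle
def conv(pts,off,f): 
    return [((x+.5)/f-.5+off[0],(y+.5)/f-.5+off[1]) for x,y in pts]
def fit(obs,x0):
    # obs: list of (pic, modelpts Nx3, pix Nx2)
    def place(v,M):
        c,s=np.cos(v[2]),np.sin(v[2]); M=np.array(M,float)
        return np.c_[v[0]+c*M[:,0]-s*M[:,1], v[1]+s*M[:,0]+c*M[:,1], M[:,2]]
    fun=lambda v: np.concatenate([(proj(p,place(v,M))-np.array(q)).ravel() for p,M,q in obs])
    r=least_squares(fun,x0,loss="soft_l1"); return r.x, fun(r.x).reshape(-1,2)
def place(v,M):
    c,s=np.cos(v[2]),np.sin(v[2]); M=np.array(M,float)
    return np.c_[v[0]+c*M[:,0]-s*M[:,1], v[1]+s*M[:,0]+c*M[:,1], M[:,2]]
def overlay(p,v,boxes,off,size,f,name,col=(0,0,255)):
    im=p["img"][off[1]:off[1]+size[1],off[0]:off[0]+size[0],::-1]
    im=cv2.resize(im,None,fx=f,fy=f,interpolation=cv2.INTER_CUBIC)
    for b in boxes:
        x0,x1,y0,y1,z0,z1=b
        P=[(x,y,z) for x in(x0,x1) for y in(y0,y1) for z in(z0,z1)]
        q=(proj(p,place(v,P))-np.array(off)+.5)*f-.5
        for i in range(8):
            for j in range(i+1,8):
                if bin(i^j).count("1")==1: cv2.line(im,tuple(np.int32(q[i]*16)),tuple(np.int32(q[j]*16)),col,1,cv2.LINE_AA,4)
    cv2.imwrite(name,im)
E
python3 - <<'E'
from fit import *
s=get_image("scene");t=get_image("top"); pickle.dump((s,t),open("p0.pkl","wb"))
# jig
P=[(60,235,12),(60,-115,12),(-60,-115,12),(-60,235,12)]
P=np.array(P)/1000
# top view: row down = -x. left = +y
tq=conv([(72,50),(668,104),(640,316),(48,258)],(250,120),5)
sq=conv([(305,600),(135,282),(272,240),(478,540)],(220,140),4)
for obs in ([(t,P,tq)],[(s,P,sq)],[(t,P,tq),(s,P,sq)]):
    v,r=fit(obs,[.45,-.05,0]); print(np.round(v,4),np.round(r,1).tolist())
J=v
# stave box, jaws, plate, block
slot_y=None
boxes=[(-.06,.06,-.115,.235,0,.012),(-.008,.008,-.09,.09,.012,.054),(-.011,.011,.21,.232,.012,.072)]
overlay(t,J,boxes,(250,120),(150,75),5,"pics/o1.png"); overlay(s,J,boxes,(220,170),(120,125),4,"pics/o2.png")
E
```

```text
[ 0.5843 -0.0482 -0.0803] [[-1.2, 0.1], [0.4, 0.6], [2.2, -0.3], [-0.6, -0.3]]
[ 0.5855 -0.0414 -0.0746] [[-0.4, 0.4], [-1.7, -0.6], [0.9, 0.1], [0.7, -0.2]]
[ 0.5845 -0.0444 -0.0782] [[-2.6, 0.2], [-1.0, 0.5], [0.9, -0.5], [-1.9, -0.2], [-0.9, -0.6], [-1.6, -1.2], [0.9, -0.5], [0.1, -1.0]]
```

View pics/o1.png

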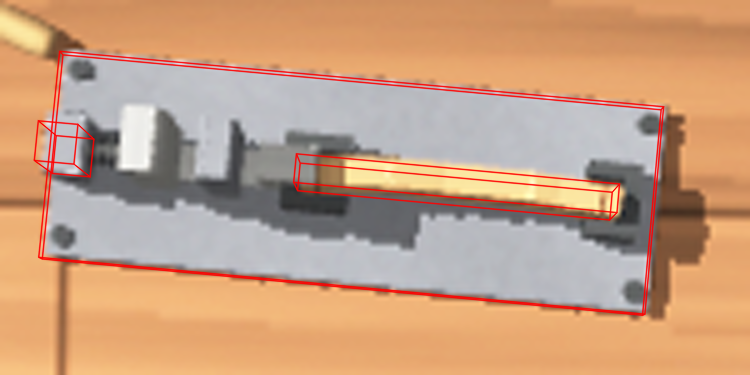

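View pics/o2.png

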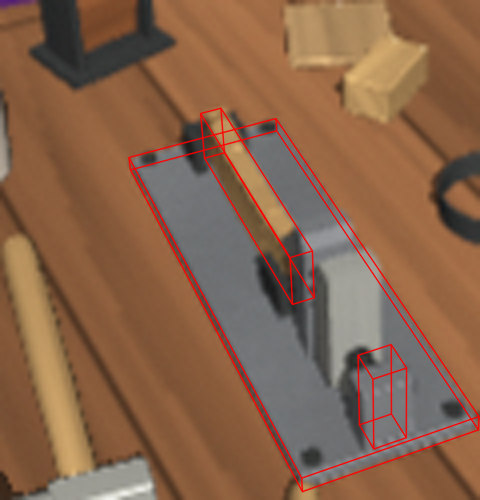

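```bash
cat > edges.py <<'E'
from fit import *
def samples(a,b,n=25,m=.08):
    u=np.linspace(m,1-m,n)[:,None]; return np.array(a)*(1-u)+np.array(b)*u
def gray(p): return cv2.cvtColor(p["img"],cv2.COLOR_RGB2LAB).astype(float)
def efit(items,v0,w=4,iters=6,verbose=True):
    # items: (pic, [(a,b),...]) ; local gradient search normal to edge
    v=np.array(v0,float)
    for it in range(iters):
        ww=w if it<3 else max(1.5,w/2)
        rows=[]
        for p,E in items:
            g=gray(p)
            for a,b in E:
                S=samples(a,b); q=proj(p,place(v,S)); d=q[-1]-q[0]; d/=np.linalg.norm(d); n=np.array([-d[1],d[0]])
                o=np.arange(-ww,ww+.01,.25)
                acc=[]
                for i in range(len(S)):
                    pts=q[i]+o[:,None]*n
                    pr=np.stack([cv2.remap(g[:,:,c],pts[:,0].astype(np.float32)[None],pts[:,1].astype(np.float32)[None],cv2.INTER_LINEAR)[0] for c in range(3)],1)
                    gr=np.linalg.norm(pr[4:]-pr[:-4],axis=1); oc=o[2:-2]
                    k=gr.argmax()
                    if gr[k]>8:
                        lo,hi=max(0,k-3),k+4; off=(gr[lo:hi]*oc[lo:hi]).sum()/gr[lo:hi].sum()
                        acc.append((S[i],n,off,q[i]))
                rows+= [(p,)+x for x in acc]
        def fun(v):
            out=[]
            for p,_ in items:
                rr=[r for r in rows if r[0] is p]
                if not rr: continue
                q=proj(p,place(v,[r[1] for r in rr])); 
                out.append([ (qq-r[4])@r[2]-r[3] for qq,r in zip(q,rr)])
            return np.concatenate(out)
        res=least_squares(fun,v,loss="soft_l1",f_scale=.3); v=res.x
    if verbose: print(np.round(v,4),"n",len(rows),"med|r|",np.round(np.median(abs(fun(v))),2))
    return v
E
python3 - <<'E'
from edges import *
s,t=pickle.load(open("p0.pkl","rb"))
c=[(.06,.235,.012),(.06,-.115,.012),(-.06,-.115,.012),(-.06,.235,.012)]
E=[(c[i],c[(i+1)%4]) for i in range(4)]
Eb=[((a[0],a[1],0),(b[0],b[1],0)) for a,b in E]
v0=[.5845,-.047,-.078]
efit([(t,E)],v0); efit([(s,[E[0],E[1],E[2],E[3]])],v0); v=efit([(t,E),(s,E)],v0)
print([-np.array(p["R"]).T@np.array(p["t"]) for p in (s,t)])
def z(p,x0,y0,w,h,f): return cv2.resize(p["img"][y0:y0+h,x0:x0+w,::-1],None,fx=f,fy=f,interpolation=cv2.INTER_CUBIC)
cv2.imwrite("pics/y1.png",z(t,255,125,70,55,11)); cv2.imwrite("pics/y2.png",z(s,285,215,60,75,8))
E
```

```text
[ 0.5841 -0.0458 -0.0815] n 100 med|r| 0.39
[ 0.5869 -0.0359 -0.0768] n 93 med|r| 0.51
[ 0.5849 -0.0457 -0.0789] n 194 med|r| 0.46
[array([0.93766646, 0.79411754, 0.76529629]), array([ 0.44950516, -0.01842832,  1.23107121])]
```

View pics/y1.png

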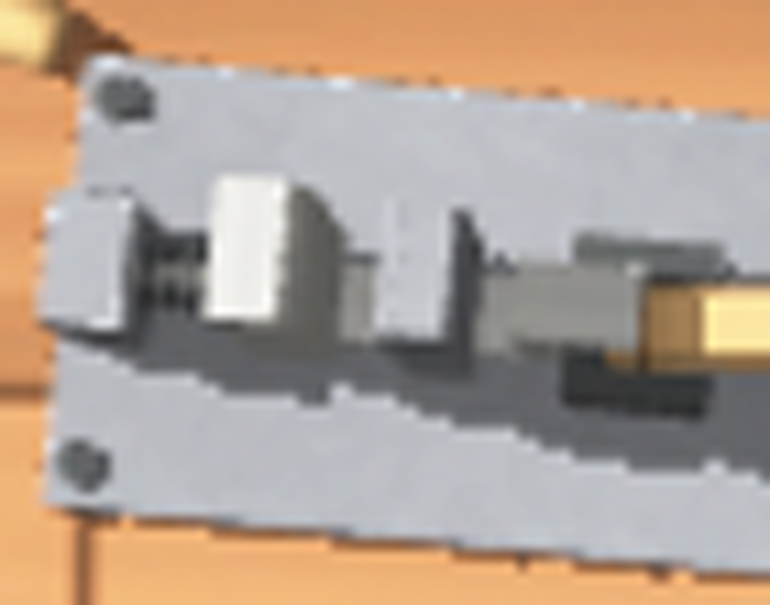

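View pics/y2.png

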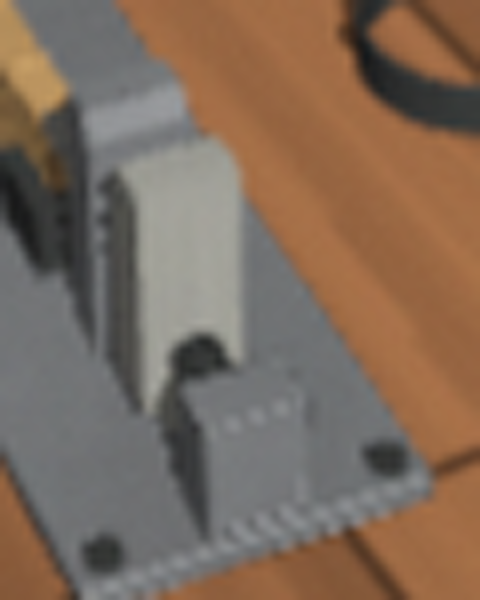

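```bash
python3 - <<'E'
from edges import *
s,t=pickle.load(open("p0.pkl","rb"))
J=np.array([.5843,-.0462,-.0805])
def loc(X): 
    c,sn=np.cos(J[2]),np.sin(J[2]); d=np.array(X[:2])-J[:2]; return np.round([1000*(c*d[0]+sn*d[1]),1000*(-sn*d[0]+c*d[1])],1)
C=lambda x,y:(125+(y+.5)/11-.5, 255+(x+.5)/11-.5)
for n,q in dict(fj_back1=(452,200),fj_back2=(445,348),fj_left1=(388,195),fj_left2=(375,338),mj_back1=(215,180),mj_back2=(208,318),mj_r1=(290,180),mj_r2=(270,322)).items():
    X=atz(t,C(*q),.112); print(n,np.round(X,4),loc(X))
for n,q in dict(blk1=(50,195),blk2=(135,195),blk3=(120,330),blk4=(40,320)).items():
    X=atz(t,C(*q),.060); print(n,np.round(X,4),loc(X)); X=atz(t,C(*q),.072); print(loc(X))
D=lambda x,y:(215+(y+.5)/8-.5, 285+(x+.5)/8-.5)
for n,q in dict(fj_back_xp=(75,105),fj_edge=(185,85)).items():
    X=atz(s,D(*q),.112); print("S",n,np.round(X,4),loc(X))
pts=dict(jaw_top=((225.9,298.7),(151.8,294.0)),slot=((253.3,301.1),(151.2,287.5)),jig_bed=((225.8,283.3),(158.7,340.9)),stave=((221.8,285.2),(155.2,339.4)),bay=((320.1,387.4),(174.8,202.9)),rack=((183.3,246.3),(155,435.3)),wedge=((170.5,243.3),(154.8,446.1)),board=((174.7,306.3),(219.3,411.3)),done=((339.9,409.4),(180.4,179.7)))
zs=dict(jaw_top=.112,slot=.022,jig_bed=.012,stave=.033,bay=.005,rack=0,wedge=.053,board=.008,done=.013)
for n,(a,b) in pts.items():
    X=tri((s,t),(a,b)); print(n,np.round(X,4),"S",np.round(atz(s,a,zs[n]),4)[:2],"T",np.round(atz(t,b,zs[n]),4)[:2],loc(atz(t,b,zs[n])),loc(atz(s,a,zs[n])))
E
```

```text
fj_back1 [0.6117 0.0768 0.112 ] [ 17.4 124.8]
fj_back2 [0.5759 0.0778 0.112 ] [-18.3 122.9]
fj_left1 [0.6127 0.0923 0.112 ] [ 17.1 140.3]
fj_left2 [0.5781 0.0947 0.112 ] [-17.5 140. ]
mj_back1 [0.6158 0.1341 0.112 ] [ 16.9 182.3]
mj_back2 [0.5824 0.1351 0.112 ] [-16.5 180.5]
mj_r1 [0.616 0.116 0.112] [ 18.6 164.2]
mj_r2 [0.5816 0.1201 0.112 ] [-16.  165.5]
blk1 [0.6193 0.1829 0.06  ] [ 16.4 231.2]
[ 14.8 229. ]
blk2 [0.6195 0.1614 0.06  ] [ 18.4 209.7]
[ 16.8 207.7]
blk3 [0.5853 0.1644 0.06  ] [-16. 210.]
[-17.2 208. ]
blk4 [0.5876 0.1847 0.06  ] [-15.3 230.4]
[-16.6 228.3]
S fj_back_xp [0.6125 0.087  0.112 ] [ 17.4 135.1]
S fj_edge [0.5781 0.0952 0.112 ] [-17.5 140.5]
jaw_top [0.5917 0.0797 0.1037] S [0.599  0.0867] T [0.5875 0.0807] [ -7.  126.7] [  4.  133.6]
slot [0.6009 0.1048 0.0339] S [0.5977 0.0921] T [0.6001 0.1073] [  3.4 154.3] [  2.2 138.9]
jig_bed [ 0.5834 -0.0463  0.0091] S [ 0.5858 -0.0438] T [ 0.5819 -0.0456] [-2.5  0.4] [1.3 2.5]
stave [ 0.5859 -0.0388  0.0309] S [ 0.5833 -0.0338] T [ 0.5895 -0.0408] [4.7 5.8] [-2.  12.2]
bay [0.5251 0.3592 0.0058] S [0.5191 0.362 ] T [0.5303 0.3556] [-86.1 396.1] [-97.8 401.7]
rack [ 0.5965 -0.3187  0.0028] S [ 0.5936 -0.3212] T [ 0.5987 -0.3203] [  36.4 -272.1] [  31.4 -273.4]
wedge [ 0.5937 -0.3404  0.0407] S [ 0.5986 -0.3201] T [ 0.5934 -0.3377] [  32.5 -289.8] [  36.3 -271.9]
board [ 0.408  -0.2466  0.0182] S [ 0.3974 -0.2584] T [ 0.4112 -0.2506] [-156.1 -217.7] [-169.2 -226.5]
done [0.5114 0.4253 0.0062] S [0.5135 0.4296] T [0.5126 0.4216] [-109.1  460.5] [-108.8  468.6]
```

```bash
python3 - <<'E'
from edges import *
s,t=pickle.load(open("p0.pkl","rb"))
def rect(x0,x1,y0,y1,z): 
    c=[(x1,y1,z),(x1,y0,z),(x0,y0,z),(x0,y1,z)]; return [(c[i],c[(i+1)%4]) for i in range(4)]
print("wedge top"); W=rect(-.03,.03,-.016,.016,.098)
v0=[.597,-.322,.23]
rb=rect(-.05,.05,-.035,.035,.008)
V=efit([(t,W+rb[3:])],v0,w=3)
print("rack both"); efit([(t,W+rb[3:]),(s,[W[0],W[3]]+[rb[0],rb[3]])],v0,w=3)
overlay(t,V,[(-.03,.03,-.016,.016,.058,.098),(-.05,.05,-.035,.035,0,.008),(-.039,-.032,-.025,.025,.008,.09),(.032,.039,-.025,.025,.008,.09)],(415,125),(60,60),9,"pics/o3.png")
overlay(s,V,[(-.03,.03,-.016,.016,.058,.098),(-.05,.05,-.035,.035,0,.008),(-.039,-.032,-.025,.025,.008,.09),(.032,.039,-.025,.025,.008,.09)],(215,140),(60,60),9,"pics/o3s.png")
print("board"); B=rect(-.045,.045,-.045,.045,.008)
for y0 in (-.4,):
    Bv=efit([(t,B)],[.408,-.252,y0],w=4)
overlay(t,Bv,[(-.045,.045,-.045,.045,0,.008)],(365,190),(80,60),9,"pics/o4.png")
im=t["img"][125:245,155:235,::-1]; cv2.imwrite("pics/tray.png",cv2.resize(im,None,fx=5,fy=5,interpolation=cv2.INTER_CUBIC))
E
```

```text
wedge top
[ 0.5952 -0.3315  0.2482] n 122 med|r| 0.19
rack both
[ 0.5958 -0.3313  0.2545] n 180 med|r| 0.31
board
[ 0.4103 -0.2526 -0.3919] n 100 med|r| 0.2
```

View pics/o3.png

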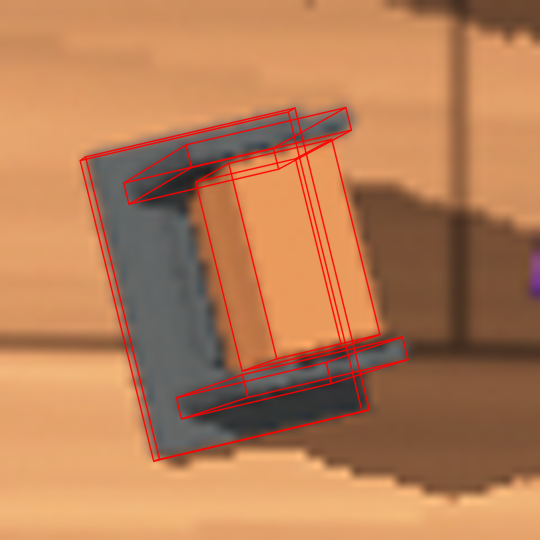

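View pics/o3s.png

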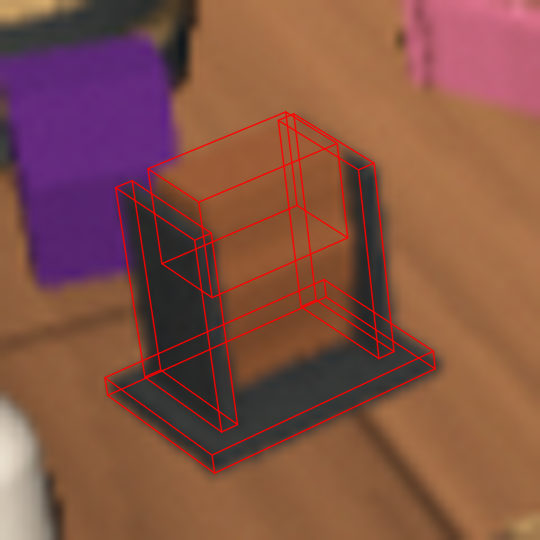

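View pics/o4.png

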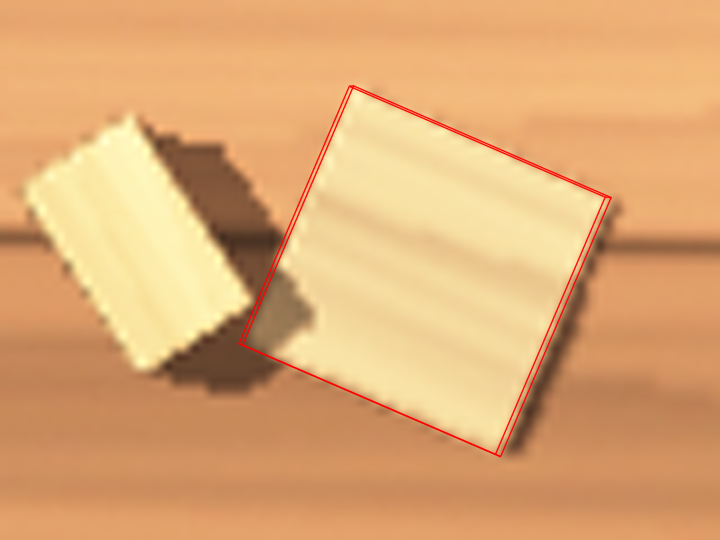

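View pics/tray.png

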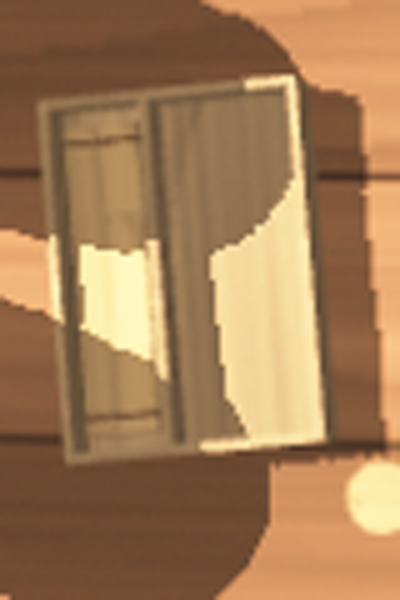

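```bash
python3 - <<'E'
from edges import *
s,t=pickle.load(open("p0.pkl","rb"))
def rect(x0,x1,y0,y1,z): 
    c=[(x1,y1,z),(x1,y0,z),(x0,y0,z),(x0,y1,z)]; return [(c[i],c[(i+1)%4]) for i in range(4)]
R=rect(-.105,.105,-.0465,.0995,.03)
V=efit([(t,R)],[.527,.352,.08],w=4)
bx=[(-.105,.105,-.0465,.0995,0,.03),(-.1,.1,-.0415,.0415,.005,.03)]
overlay(t,V,bx,(155,125),(80,110),5,"pics/o5.png"); overlay(s,V,bx,(325,270),(140,120),5,"pics/o6.png")
E
```

```text
[0.5208 0.3547 0.1055] n 100 med|r| 0.22
```

View pics/o5.png

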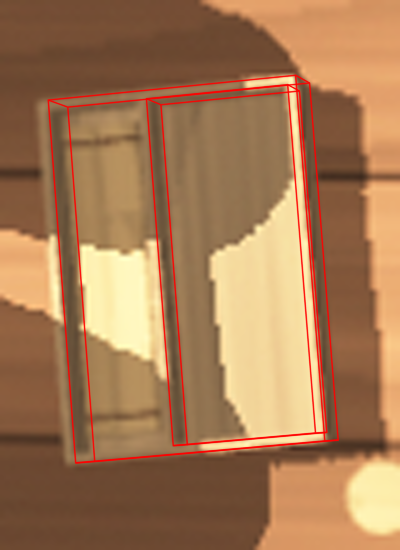

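View pics/o6.png

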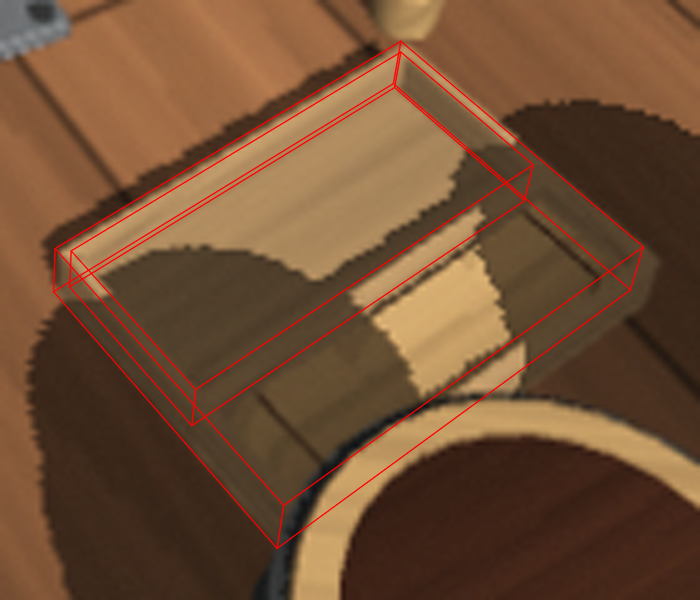

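```bash
cat > plan.py <<'E'
import sys
from h import *
def Rt(jaw): # jaw dir angle, tool z down
    y=np.array([np.cos(jaw),np.sin(jaw),0]); z=np.array([0,0,-1.]); x=np.cross(y,z); return np.c_[x,y,z]
def cur():
    st=arm.read_state(); q=st["ee_rot"]; return st,Ro.from_quat([q[1],q[2],q[3],q[0]]).as_matrix()
def rel(pos,jaw):
    st,R=cur(); d=R.T@(np.array(pos)-st["tool_pos"]); T=Rt(jaw)
    rv=Ro.from_matrix(R.T@T).as_rotvec(degrees=True)
    return np.round(d,4).tolist()+np.round(rv,2).tolist()
def status():
    st,R=cur(); print("t",round(st["t"],2),"pos",np.round(st["tool_pos"],4),"jaw",round(float(np.arctan2(R[1,1],R[0,1])),4),"tilt",round(float(np.degrees(np.arccos(-R[2,2]))),2),"F",np.round(st["wrist_force"],1),"w",round(st["width"],3),"q",np.round(st["joint_pos"],2).tolist())
if __name__=="__main__":
    status()
    a=[float(x) for x in sys.argv[1:]]
    for i in range(0,len(a),4): print(rel(a[i:i+3],a[i+3]))
E
python3 plan.py .5955 -.3315 .256 1.821 .5955 -.3315 .16 1.821
```

```text
t 2.2 pos [0.1384 0.5064 0.2563] jaw 1.304 tilt 0.0 F [0.  0.2 0.2] w 1.001 q [1.3, 0.13, -0.04, 1.41, -0.0, 1.57]
[-0.6618, -0.6877, 0.0003, 0.0, 0.0, -29.62]
[-0.6618, -0.6877, 0.0963, 0.0, 0.0, -29.62]
```

Call:
send_rows(
  series=[
    [[-0.06,-0.0625,0,0,0,-3],[-0.12,-0.125,0,0,0,-6]],
  ],
)

```text
t: 2.45
tool_pos: [0.1984, 0.3956, 0.2559]
ee_rot: [0.0, 0.079, 0.997, -0.0]
wrist_force: [2.3, 0.5, -0.6]
width: 0.999
```

```bash
python3 plan.py .5955 -.3315 .256 1.821
```

```text
t 2.45 pos [0.1984 0.3956 0.2559] jaw 1.4124 tilt 0.03 F [ 2.3  0.5 -0.6] w 0.999 q [1.11, -0.03, -0.2, 1.4, -0.0, 1.26]
[-0.5068, -0.6554, 0.0004, -0.03, 0.0, -23.41]
```

Call:
send_rows(
  series=[
    [[-0.05,-0.065,0,0,0,-3],[-0.1,-0.13,0,0,0,-6],[-0.15,-0.195,0,0,0,-9],[-0.2,-0.26,0,0,0,-12],[-0.25,-0.325,0,0,0,-15],[-0.3,-0.39,0,0,0,-18],[-0.35,-0.455,0,0,0,-21],[-0.4,-0.52,0,0,0,-23.4],[-0.45,-0.585,0,0,0,-23.4],[-0.507,-0.655,0,0,0,-23.4]],
  ],
)

```text
t: 3.7
tool_pos: [0.4973, -0.1547, 0.2565]
ee_rot: [0.0, -0.124, 0.992, -0.0]
wrist_force: [0.9, 0.5, -0.5]
width: 1.003
```

```bash
python3 plan.py .5955 -.3315 .16 1.821
```

```text
t 3.7 pos [ 0.4973 -0.1547  0.2565] jaw 1.8203 tilt 0.06 F [ 0.9  0.5 -0.5] w 1.003 q [-0.3, 0.12, -0.05, 1.4, -0.0, -0.55]
[-0.0514, -0.1955, 0.0967, -0.05, 0.04, -0.04]
```

Call:
send_rows(
  series=[
    [[-0.02,-0.08,0.03,0,0,0],[-0.04,-0.15,0.06,0,0,0],[-0.0514,-0.1955,0.08,0,0,0],[-0.0514,-0.1955,0.0967,0,0,0],[-0.0514,-0.1955,0.0967,0,0,0],[-0.0514,-0.1955,0.0967,0,0,0]],
  ],
)

```text
t: 4.45
tool_pos: [0.5953, -0.3311, 0.1604]
ee_rot: [0.0, -0.124, 0.992, -0.0]
wrist_force: [0.9, 0.6, 0.9]
width: 1.001
```

```bash
python3 - <<'E'
from plan import *
status(); print(rel([.5955,-.3315,.086],1.821))
s=get_image("scene");t=get_image("top")
z=lambda p,x0,y0,w,h,f: cv2.resize(p["img"][y0:y0+h,x0:x0+w,::-1],None,fx=f,fy=f,interpolation=cv2.INTER_CUBIC)
cv2.imwrite("pics/a1.png",np.hstack([z(s,205,100,80,100,5),z(t,410,100,80,100,5)]))
E
```

```text
t 4.45 pos [ 0.5953 -0.3311  0.1604] jaw 1.8203 tilt 0.04 F [0.9 0.6 0.9] w 1.001 q [-0.51, 0.44, 0.16, 1.3, 0.0, -0.76]
[-0.0, -0.0004, 0.0744, -0.02, 0.04, -0.04]
```

View pics/a1.png

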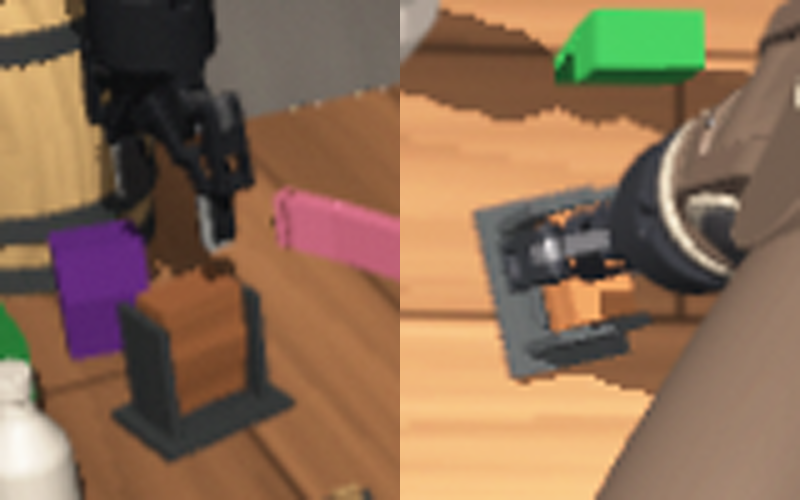

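Call:
send_rows(
  series=[
    [[0,0,0.03,0,0,0],[0,0,0.055,0,0,0],[0,0,0.07,0,0,0],[0,0,0.0744,0,0,0],[0,0,0.0744,0,0,0],[0,0,0.0744,0,0,0]],
  ],
)

```text
t: 5.3
tool_pos: [0.5965, -0.3311, 0.0885]
ee_rot: [0.002, -0.125, 0.992, -0.001]
wrist_force: [-0.1, 0.0, -0.6]
width: 0.999
```

Call:
send_rows(
  series=[
    [[0,0,0,0,0,0],[0,0,0,0,0,0],[0,0,0,0,0,0],[0,0,0,0,0,0],[0,0,0,0,0,0],[0,0,0,0,0,0],[0,0,0,0,0,0],[0,0,0,0,0,0]],
  ],
  claw=15,
)

```text
t: 6.3
tool_pos: [0.5967, -0.3312, 0.0889]
ee_rot: [0.002, -0.125, 0.992, -0.002]
wrist_force: [0.4, 0.5, 3.4]
width: 0.368
```

```bash
python3 plan.py .5955 -.3315 .20 1.821 .4103 -.2526 .20 1.49
```

```text
t 6.3 pos [ 0.5967 -0.3312  0.0889] jaw 1.8211 tilt 0.31 F [0.4 0.5 3.4] w 0.368 q [-0.51, 0.46, 0.04, 1.14, 0.0, -0.76]
[0.0007, -0.0004, -0.1111, -0.21, 0.23, 0.01]
[0.1606, 0.1219, -0.1122, -0.17, 0.27, 18.97]
```

Call:
send_rows(
  series=[
    [[0,0,-0.01,0,0,0],[0,0,-0.03,0,0,0],[0,0,-0.06,0,0,0],[0,0,-0.09,0,0,0],[0,0,-0.112,0,0,0],[0,0,-0.112,0,0,0],[0,0,-0.112,0,0,0]],
  ],
)

```text
t: 7.18
tool_pos: [0.5957, -0.3308, 0.1996]
ee_rot: [0.002, -0.125, 0.992, -0.001]
wrist_force: [0.3, -0.2, -1.2]
width: 0.367
```

```bash
python3 - <<'E'
from plan import *
status(); print(rel([.4103,-.2526,.20],1.49))
s=get_image("scene");t=get_image("top")
z=lambda p,x0,y0,w,h,f: cv2.resize(p["img"][y0:y0+h,x0:x0+w,::-1],None,fx=f,fy=f,interpolation=cv2.INTER_CUBIC)
cv2.imwrite("pics/a2.png",np.hstack([z(s,205,80,80,120,5),z(t,410,80,80,120,5)]))
E
```

```text
t 7.17 pos [ 0.5957 -0.3308  0.1996] jaw 1.8211 tilt 0.21 F [ 0.3 -0.2 -1.2] w 0.367 q [-0.51, 0.43, 0.24, 1.37, 0.0, -0.76]
[0.1603, 0.1217, -0.0012, -0.12, 0.18, 18.97]
```

View pics/a2.png

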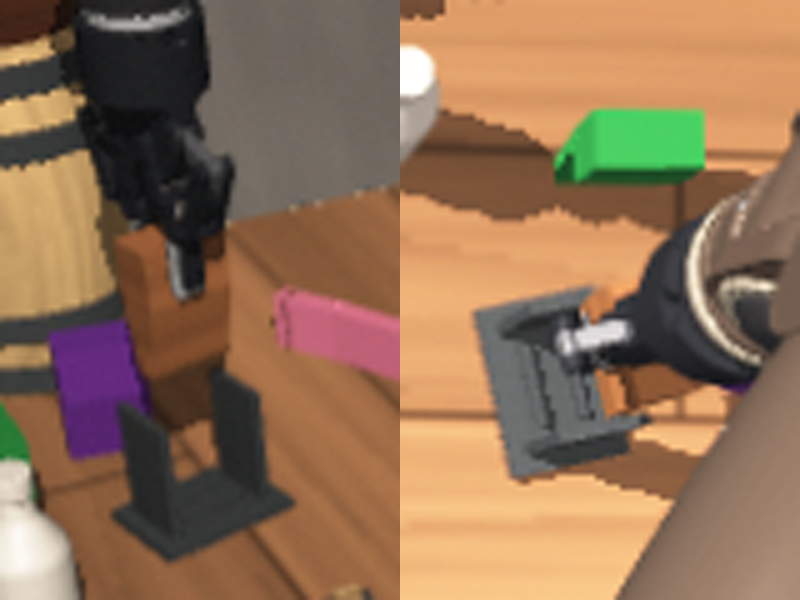

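Call:
send_rows(
  series=[
    [[0.045,0.034,0,0,0,5],[0.09,0.068,0,0,0,10],[0.13,0.1,0,0,0,15],[0.16,0.1217,0,0,0,19],[0.1603,0.1217,0,-0.12,0.18,19],[0.1603,0.1217,0,-0.12,0.18,19],[0.1603,0.1217,0,-0.12,0.18,19]],
  ],
)

```text
t: 8.15
tool_pos: [0.4109, -0.2528, 0.1982]
ee_rot: [-0.001, 0.04, 0.999, 0.0]
wrist_force: [0.2, 0.6, -0.7]
width: 0.368
```

```bash
python3 - <<'E'
from plan import *
status(); print(rel([.4103,-.2526,.091],1.49))
s=get_image("scene");t=get_image("top")
z=lambda p,x0,y0,w,h,f: cv2.resize(p["img"][y0:y0+h,x0:x0+w,::-1],None,fx=f,fy=f,interpolation=cv2.INTER_CUBIC)
cv2.imwrite("pics/a3.png",np.hstack([z(s,260,80,80,120,5),z(t,360,140,80,120,5)]))
E
```

```text
t 8.15 pos [ 0.4109 -0.2528  0.1982] jaw 1.49 tilt 0.07 F [ 0.2  0.6 -0.7] w 0.368 q [-0.55, 0.05, -0.25, 1.27, 0.0, -0.47]
[0.0005, 0.0, 0.1072, 0.04, -0.06, 0.0]
```

View pics/a3.png

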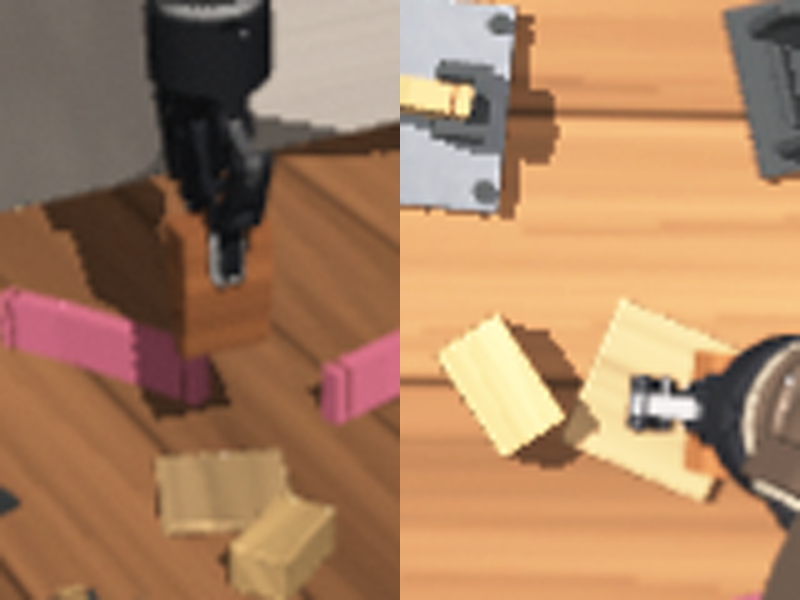

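Call:
send_rows(
  series=[
    [[0,0,0.03,0,0,0],[0,0,0.06,0,0,0],[0,0,0.085,0,0,0],[0,0,0.1,0,0,0],[0,0,0.105,0,0,0],[0,0,0.106,0.04,-0.06,0],[0,0,0.107,0.04,-0.06,0],[0,0,0.107,0.04,-0.06,0]],
  ],
)

```text
t: 9.25
tool_pos: [0.411, -0.2528, 0.0918]
ee_rot: [0.0, 0.04, 0.999, -0.0]
wrist_force: [0.3, 0.6, -1.0]
width: 0.367
```

```bash
python3 plan.py .4103 -.2526 .089 1.49
```

```text
t 9.25 pos [ 0.411  -0.2528  0.0918] jaw 1.4899 tilt 0.05 F [ 0.3  0.6 -1. ] w 0.367 q [-0.55, 0.1, -0.43, 1.03, -0.0, -0.47]
[0.0007, 0.0002, 0.0028, -0.03, 0.04, -0.0]
```

Call:
send_rows(
  series=[
    [[0,0,0.001,0,0,0],[0,0,0.002,0,0,0],[0,0,0.003,0,0,0],[0,0,0.0035,0,0,0],[0,0,0.0035,0,0,0]],
  ],
)

```text
t: 9.88
tool_pos: [0.411, -0.2528, 0.0889]
ee_rot: [0.001, 0.04, 0.999, -0.0]
wrist_force: [-2.8, 2.1, 4.4]
width: 0.362
```

Call:
send_rows(
  series=[
    [[0,0,-0.0005,0,0,0],[0,0,-0.0005,0,0,0],[0,0,-0.0005,0,0,0],[0,0,-0.0005,0,0,0],[0,0,-0.0005,0,0,0],[0,0,-0.0005,0,0,0]],
  ],
  claw=100,
)

```text
t: 10.62
tool_pos: [0.4109, -0.2528, 0.0893]
ee_rot: [0.0, 0.04, 0.999, -0.0]
wrist_force: [0.3, -0.2, 0.2]
width: 0.999
```

```bash
python3 plan.py .411 -.2528 .17 1.49
```

```text
t 10.62 pos [ 0.4109 -0.2528  0.0893] jaw 1.4899 tilt 0.06 F [ 0.3 -0.2  0.2] w 0.999 q [-0.55, 0.1, -0.44, 1.03, -0.0, -0.47]
[-0.0001, -0.0, -0.0807, -0.03, 0.05, -0.01]
```

Call:
send_rows(
  series=[
    [[0,0,-0.02,0,0,0],[0,0,-0.05,0,0,0],[0,0,-0.08,0,0,0],[0,0,-0.08,0,0,10],[0,0,-0.08,0,0,20],[0,0,-0.08,0,0,30],[0,0,-0.08,0,0,40],[0,0,-0.08,0,0,50],[0,0,-0.08,0,0,60],[0,0,-0.08,0,0,70]],
  ],
)

```text
t: 11.88
tool_pos: [0.4109, -0.2528, 0.1693]
ee_rot: [0.001, 0.609, 0.794, 0.0]
wrist_force: [0.5, -0.2, 0.4]
width: 0.998
```

```bash
python3 - <<'E'
from plan import *
status(); print(rel([.411,-.2528,.17],-.0805),rel([.411,-.2528,.086],-.0805))
s=get_image("scene");t=get_image("top")
z=lambda p,x0,y0,w,h,f: cv2.resize(p["img"][y0:y0+h,x0:x0+w,::-1],None,fx=f,fy=f,interpolation=cv2.INTER_CUBIC)
cv2.imwrite("pics/a4.png",np.hstack([z(s,260,100,80,100,5),z(t,360,160,80,100,5)]))
E
```

```text
t 11.88 pos [ 0.4109 -0.2528  0.1693] jaw 0.2624 tilt 0.06 F [ 0.5 -0.2  0.4] w 0.998 q [-0.55, 0.06, -0.3, 1.21, -0.0, 0.76]
[-0.0001, 0.0001, -0.0007, 0.05, 0.04, 19.65] [-0.0, 0.0001, 0.0833, 0.05, 0.04, 19.65]
```

View pics/a4.png

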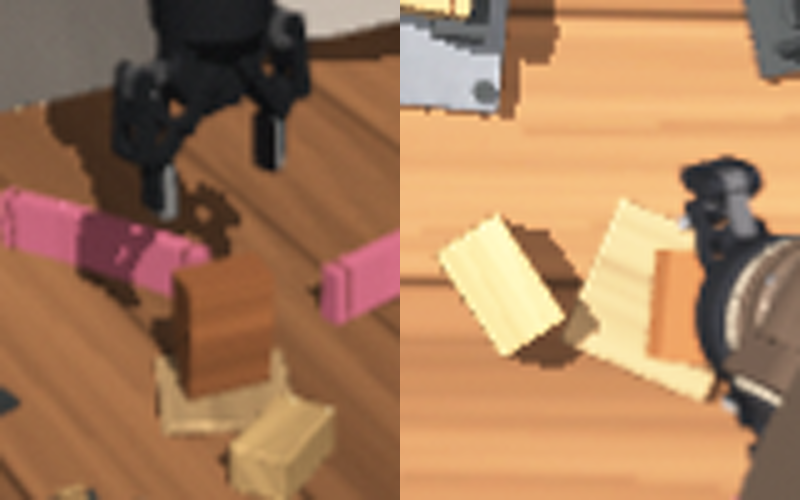

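```bash
python3 - <<'E'
from edges import *
s=get_image("scene");t=get_image("top")
V=[.4109,-.2528,-.0805]
bx=[(-.03,.03,-.016,.016,.058,.098),(-.03,.03,-.007,.007,.008,.0081)]
overlay(t,V,bx,(395,190),(60,60),10,"pics/o7.png"); overlay(s,V,bx,(280,140),(50,50),10,"pics/o8.png")
a=cv2.imread("pics/o7.png");b=cv2.imread("pics/o8.png"); b=cv2.copyMakeBorder(b,0,100,0,0,0); 
cv2.imwrite("pics/o78.png",cv2.resize(np.hstack([a,b]),(770,420)))
E
```

```text
(no output)
```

View pics/o78.png

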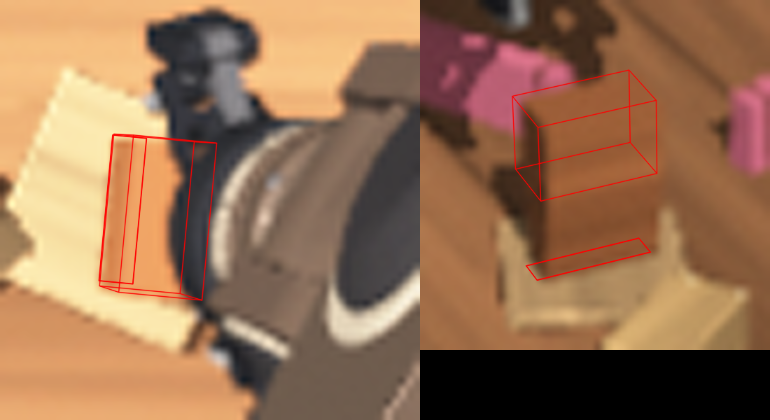

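Call:
send_rows(
  series=[
    [[0,0,0,0,0,10],[0,0,0,0.05,0.04,19.65],[0,0,0,0.05,0.04,19.65],[0,0,0.02,0.05,0.04,19.65],[0,0,0.045,0.05,0.04,19.65],[0,0,0.07,0.05,0.04,19.65],[0,0,0.085,0.05,0.04,19.65],[0,0,0.0895,0.05,0.04,19.65],[0,0,0.0895,0.05,0.04,19.65]],
  ],
)

```text
t: 13.2
tool_pos: [0.4112, -0.253, 0.0801]
ee_rot: [0.0, 0.732, 0.682, 0.0]
wrist_force: [0.7, -1.2, 0.2]
width: 0.999
```

```bash
python3 plan.py .411 -.2528 .081 -.0805
```

```text
t 13.2 pos [ 0.4112 -0.253   0.0801] jaw -0.0704 tilt 0.02 F [ 0.7 -1.2  0.2] w 0.999 q [-0.55, 0.11, -0.45, 1.01, -0.0, 1.09]
[0.0001, -0.0002, -0.0009, 0.02, 0.01, 0.58]
```

Call:
send_rows(
  series=[
    [[0,0,0,0,0,0.7],[0,0,0,0,0,0.7]],
  ],
)

```text
t: 13.45
tool_pos: [0.4116, -0.2532, 0.0809]
ee_rot: [0.001, 0.736, 0.677, 0.0]
wrist_force: [0.5, -0.8, 0.1]
width: 1.006
```

Call:
send_rows(
  series=[
    [[0,0,0,0,0,0],[0,0,0,0,0,0],[0,0,0,0,0,0],[0,0,0,0,0,0],[0,0,0,0,0,0],[0,0,0,0,0,0]],
  ],
  claw=40,
)

```text
t: 14.2
tool_pos: [0.4119, -0.2535, 0.0814]
ee_rot: [0.001, 0.736, 0.677, 0.0]
wrist_force: [0.1, -0.3, 4.5]
width: 0.693
```

```bash
python3 - <<'E'
from plan import *
status(); print(rel([.411,-.2528,.2],-.0805))
E
```

```text
t 14.2 pos [ 0.4119 -0.2535  0.0814] jaw -0.0825 tilt 0.15 F [ 0.1 -0.3  4.5] w 0.693 q [-0.55, 0.11, -0.45, 1.01, -0.0, 1.1]
[0.0004, -0.0007, -0.1186, 0.13, 0.08, -0.12]
```

Call:
send_rows(
  series=[
    [[0,0,-0.01,0,0,0],[0,0,-0.03,0,0,0],[0,0,-0.07,0,0,0],[0,0,-0.11,0,0,0],[0,0,-0.139,0.13,0.08,0],[0,0,-0.139,0.13,0.08,0],[0,0,-0.139,0.13,0.08,0]],
  ],
)

```text
t: 15.08
tool_pos: [0.4113, -0.253, 0.2195]
ee_rot: [-0.001, 0.736, 0.677, -0.0]
wrist_force: [-0.1, 0.7, -0.9]
width: 0.696
```

```bash
python3 - <<'E'
from plan import *
status(); print(rel([.5964,.1043-.0007,.22],-.0805))
s=get_image("scene");t=get_image("top")
z=lambda p,x0,y0,w,h,f: cv2.resize(p["img"][y0:y0+h,x0:x0+w,::-1],None,fx=f,fy=f,interpolation=cv2.INTER_CUBIC)
cv2.imwrite("pics/a5.png",np.hstack([z(s,260,60,80,120,5),z(t,360,140,80,120,5)]))
E
```

```text
t 15.07 pos [ 0.4113 -0.253   0.2195] jaw -0.0826 tilt 0.07 F [-0.1  0.7 -0.9] w 0.696 q [-0.55, 0.05, -0.2, 1.32, 0.0, 1.1]
[0.3707, 0.1551, -0.0004, -0.06, -0.03, -0.12]
```

View pics/a5.png

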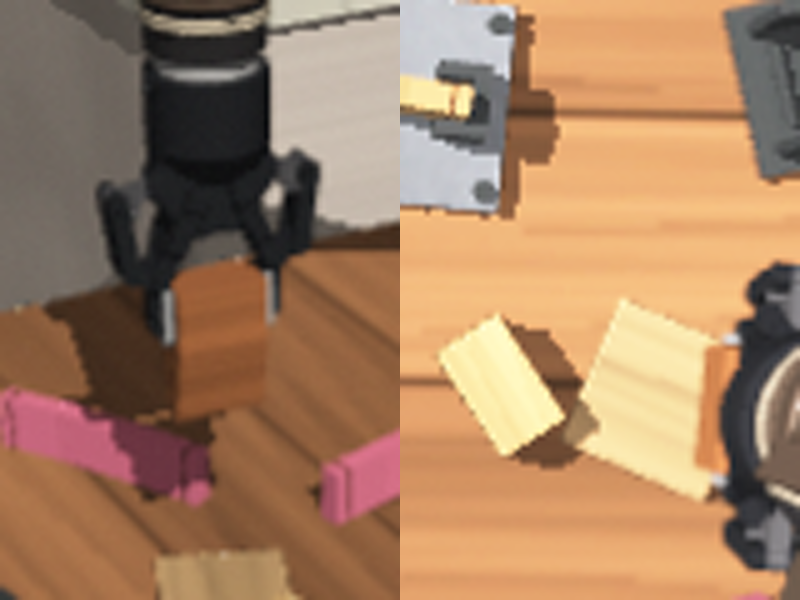

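Call:
send_rows(
  series=[
    [[0.05,0.021,0,0,0,0],[0.1,0.042,0,0,0,0],[0.15,0.063,0,0,0,0],[0.2,0.084,0,0,0,0],[0.25,0.105,0,0,0,0],[0.3,0.126,0,0,0,0],[0.345,0.145,0,0,0,-0.12],[0.3707,0.1551,0,0,0,-0.12],[0.3707,0.1551,0,0,0,-0.12],[0.3707,0.1551,0,0,0,-0.12]],
  ],
)

```text
t: 16.42
tool_pos: [0.5955, 0.1034, 0.218]
ee_rot: [-0.002, 0.735, 0.678, -0.001]
wrist_force: [-0.2, -0.6, -2.4]
width: 0.697
```

```bash
python3 - <<'E'
from edges import *
from plan import *
status(); print(rel([.5964,.1043-.0007,.22],-.0805))
s=get_image("scene");t=get_image("top"); pickle.dump((s,t),open("p1.pkl","wb"))
st,R=cur(); x,y,zz=st["tool_pos"]; f=zz-.0734
V=[x+.0,y+.0007,-.0805]
bx=[(-.03,.03,-.016,.016,f+.05,f+.09),(-.03,.03,-.007,.007,f,f+.0001)]
overlay(t,V,bx,(255,110),(75,75),8,"pics/o9.png"); overlay(s,V,bx,(265,150),(75,120),6,"pics/o10.png")
E
```

```text
t 16.43 pos [0.5955 0.1034 0.218 ] jaw -0.0805 tilt 0.24 F [-0.2 -0.6 -2.4] w 0.697 q [0.17, 0.28, 0.07, 1.36, 0.0, 1.82]
[0.0003, 0.0009, -0.002, -0.24, -0.02, 0.0]
```

View pics/o9.png

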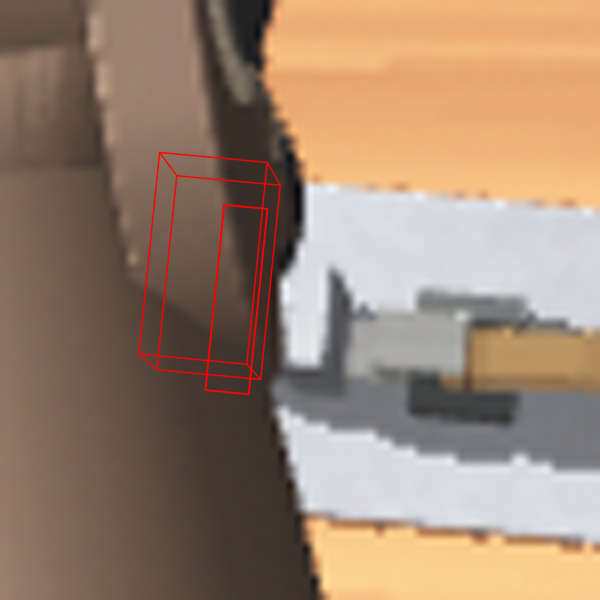

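View pics/o10.png

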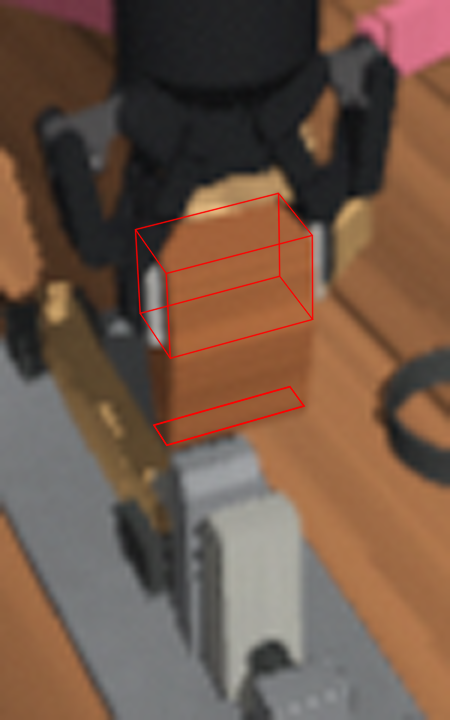

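```bash
python3 - <<'E'
from edges import *
s,t=pickle.load(open("p1.pkl","rb")); s0,t0=pickle.load(open("p0.pkl","rb"))
V=[.5964,.1043,-.0805]
bx=[(-.017,.017,-.027,-.009,.022,.112),(-.017,.017,.009,.027,.022,.112),(-.017,.017,.059,.081,.012,.06),]
overlay(s,V,bx,(285,210),(50,60),11,"pics/o12.png"); overlay(t0,V,bx,(255,125),(50,50),11,"pics/o11.png")
E
```

```text
(no output)
```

View pics/o11.png

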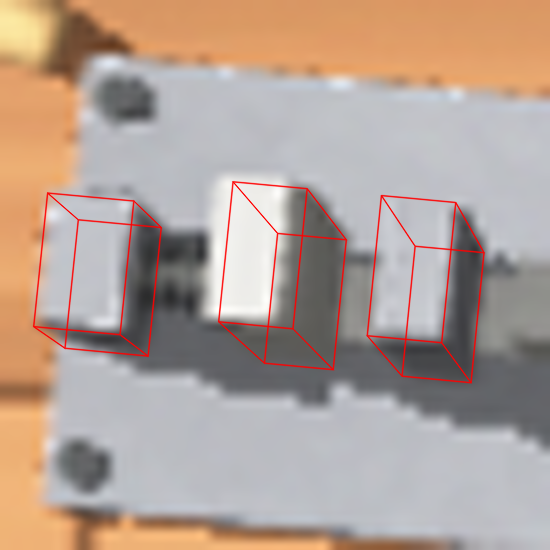

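View pics/o12.png

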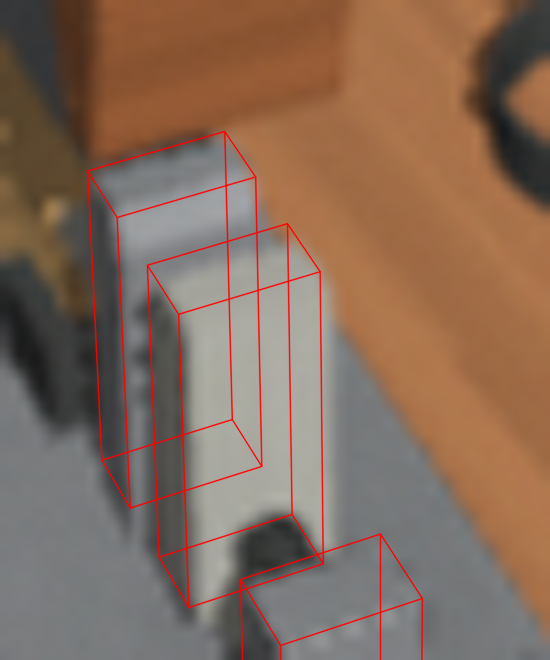

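Call:
send_rows(
  series=[
    [[0.0003,0.0009,0.01,-0.24,0,0],[0.0003,0.0009,0.02,-0.24,0,0],[0.0003,0.0009,0.03,-0.24,0,0],[0.0003,0.0009,0.04,-0.24,0,0],[0.0003,0.0009,0.048,-0.24,0,0],[0.0003,0.0009,0.048,-0.24,0,0],[0.0003,0.0009,0.048,-0.24,0,0]],
  ],
)

```text
t: 17.4
tool_pos: [0.5965, 0.1032, 0.171]
ee_rot: [0.0, 0.735, 0.678, 0.001]
wrist_force: [-0.7, -0.3, -2.2]
width: 0.695
```

```bash
python3 - <<'E'
from edges import *
from plan import *
status(); print(rel([.5964,.1036,.168],-.0805))
s=get_image("scene")
st,R=cur(); x,y,zz=st["tool_pos"]; f=zz-.0734
V=[x+.0,y+.0007,-.0805]
bx=[(-.03,.03,-.016,.016,f+.05,f+.09)]
overlay(s,V,bx,(275,180),(65,90),8,"pics/o13.png")
E
```

```text
t 17.4 pos [0.5965 0.1032 0.171 ] jaw -0.0815 tilt 0.11 F [-0.7 -0.3 -2.2] w 0.695 q [0.17, 0.29, -0.03, 1.26, 0.0, 1.82]
[0.0004, -0.0002, 0.003, 0.09, -0.05, -0.06]
```

View pics/o13.png

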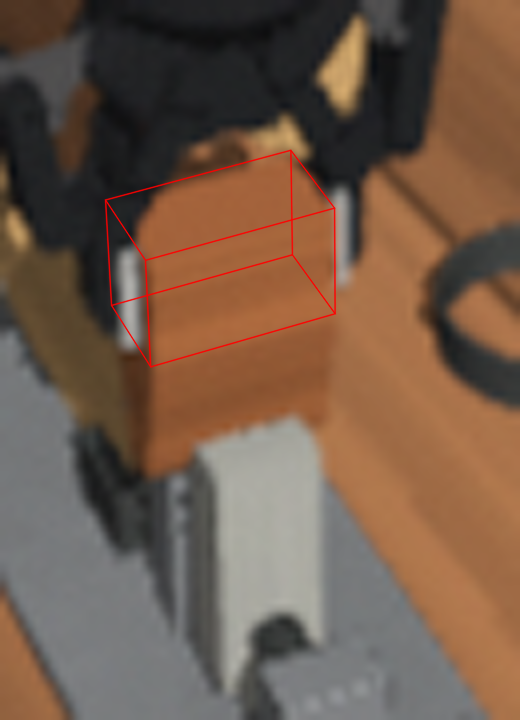

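Call:
send_rows(
  series=[
    [[0.0004,0,0.003,0,0,0],[0.0004,0,0.006,0,0,0],[0.0006,0,0.008,0,0,0],[0.001,0,0.01,0,0,0],[0.0014,0,0.012,0,0,0],[0.0018,0,0.014,0,0,0],[0.002,0,0.0156,0,0,0],[0.002,0,0.0156,0,0,0]],
  ],
)

```text
t: 18.45
tool_pos: [0.5968, 0.1051, 0.1553]
ee_rot: [0.0, 0.735, 0.678, 0.001]
wrist_force: [0.7, -3.6, 0.4]
width: 0.699
```

```bash
python3 plan.py .5965 .1036 .16 -.0805
```

```text
t 18.45 pos [0.5968 0.1051 0.1553] jaw -0.0816 tilt 0.11 F [ 0.7 -3.6  0.4] w 0.699 q [0.17, 0.29, -0.05, 1.22, 0.0, 1.83]
[-0.0015, -0.0002, -0.0047, 0.1, -0.04, -0.06]
```

Call:
send_rows(
  series=[
    [[0.0001,0,0.003,0,0,0],[0.0006,0,0.006,0,0,0],[0.0011,0,0.009,0,0,0],[0.0016,0,0.012,0,0,0],[0.0021,0,0.015,0,0,0],[0.0021,0,0.015,0,0,0]],
  ],
)

```text
t: 19.2
tool_pos: [0.5973, 0.1076, 0.1403]
ee_rot: [0.0, 0.735, 0.678, 0.001]
wrist_force: [0.7, -1.1, 3.4]
width: 0.696
```

```bash
python3 plan.py .5965 .1036 .0954 -.0805
```

```text
t 19.2 pos [0.5973 0.1076 0.1403] jaw -0.0813 tilt 0.16 F [ 0.7 -1.1  3.4] w 0.696 q [0.18, 0.3, -0.08, 1.19, 0.0, 1.83]
[-0.0041, -0.0006, 0.0449, 0.14, -0.08, -0.04]
```

Call:
send_rows(
  series=[
    [[0.0005,0,0.003,0,0,0],[0.001,0,0.006,0,0,0],[0.0016,0,0.009,0,0,0],[0.0021,0,0.012,0,0,0],[0.0027,0,0.015,0,0,0],[0.0027,0,0.015,0,0,0]],
  ],
)

```text
t: 19.95
tool_pos: [0.5978, 0.1103, 0.1253]
ee_rot: [0.001, 0.735, 0.678, 0.002]
wrist_force: [1.6, -1.5, 3.3]
width: 0.695
```

```bash
python3 plan.py .5965 .1036 .0954 -.0805
```

```text
t 19.95 pos [0.5978 0.1103 0.1253] jaw -0.0813 tilt 0.19 F [ 1.6 -1.5  3.3] w 0.695 q [0.18, 0.31, -0.1, 1.16, 0.0, 1.83]
[-0.0068, -0.0008, 0.0299, 0.17, -0.08, -0.04]
```

Call:
send_rows(
  series=[
    [[0.0002,0,0.004,0,0,0],[0.0002,0,0.008,0,0,0],[0.0002,0,0.012,0,0,0],[0.0002,0,0.016,0,0,0],[0.0002,0,0.02,0,0,0],[0.0002,0,0.024,0,0,0],[0.0002,0,0.024,0,0,0]],
  ],
)

```text
t: 20.82
tool_pos: [0.5977, 0.1105, 0.1005]
ee_rot: [0.0, 0.735, 0.678, 0.001]
wrist_force: [2.7, -1.7, -2.1]
width: 0.696
```

```bash
python3 plan.py .5965 .1036 .0954 -.0805
```

```text
t 20.82 pos [0.5977 0.1105 0.1005] jaw -0.0814 tilt 0.14 F [ 2.7 -1.7 -2.1] w 0.696 q [0.18, 0.32, -0.14, 1.11, 0.0, 1.83]
[-0.0069, -0.0007, 0.0051, 0.13, -0.06, -0.05]
```

Call:
send_rows(
  series=[
    [[0,0,0.0015,0,0,0],[0,0,0.003,0,0,0],[0,0,0.0045,0,0,0],[0,0,0.0055,0,0,0],[0,0,0.006,0,0,0],[0,0,0.006,0,0,0]],
  ],
)

```text
t: 21.58
tool_pos: [0.5977, 0.1105, 0.0954]
ee_rot: [0.001, 0.735, 0.678, 0.001]
wrist_force: [-2.4, -3.6, 9.8]
width: 0.699
```

```bash
python3 - <<'E'
from plan import *
status()
s=get_image("scene")
z=lambda p,x0,y0,w,h,f: cv2.resize(p["img"][y0:y0+h,x0:x0+w,::-1],None,fx=f,fy=f,interpolation=cv2.INTER_CUBIC)
cv2.imwrite("pics/a6.png",z(s,265,180,75,100,6))
E
```

```text
t 21.57 pos [0.5977 0.1105 0.0954] jaw -0.0814 tilt 0.19 F [-2.4 -3.6  9.8] w 0.699 q [0.18, 0.32, -0.15, 1.1, 0.0, 1.83]
```

View pics/a6.png

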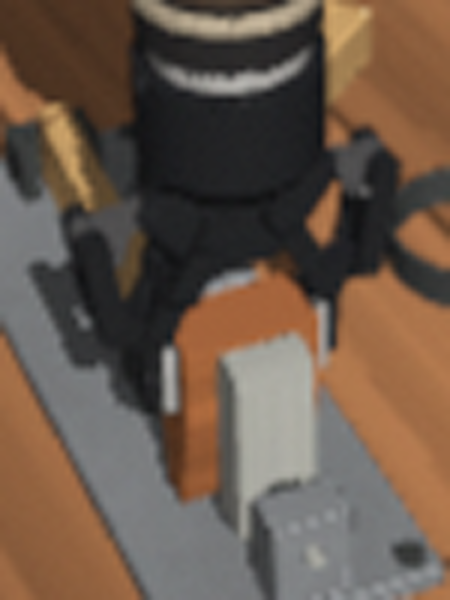

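Call:
send_rows(
  series=[
    [[0,0,-0.0006,0,0,0],[0,0,-0.0006,0,0,0],[0,0,-0.0006,0,0,0],[0,0,-0.0006,0,0,0],[0,0,-0.0006,0,0,0]],
  ],
  claw=100,
)

```text
t: 22.25
tool_pos: [0.5977, 0.1105, 0.0959]
ee_rot: [0.001, 0.735, 0.678, 0.001]
wrist_force: [-0.4, 0.7, -0.3]
width: 1.002
```

Call:
send_rows(
  series=[
    [[0,0,-0.01,0,0,0],[0,0,-0.03,0,0,0],[0,0,-0.06,0,0,0],[0,0,-0.1,0,0,0],[0,0,-0.12,0,0,0],[0,0,-0.12,0,0,0]],
  ],
)

```text
t: 23.0
tool_pos: [0.5984, 0.1106, 0.2184]
ee_rot: [0.002, 0.735, 0.678, 0.003]
wrist_force: [-1.3, 0.6, -1.5]
width: 1.001
```

```bash
python3 - <<'E'
from edges import *
from plan import *
status(); print(rel([.5843,-.0462,.215],-.0805))
s=get_image("scene");t=get_image("top")
V=[.5977-.0008,.1112,-.0805]
bx=[(-.03,.03,-.016,.016,.072,.112),(-.03,.03,-.007,.007,.022,.0221)]
overlay(s,V,bx,(265,180),(75,100),6,"pics/o14.png")
cv2.imwrite("pics/o15.png",cv2.resize(t["img"][110:200,240:400,::-1],None,fx=5,fy=5))
E
```

```text
t 23.0 pos [0.5984 0.1106 0.2184] jaw -0.0813 tilt 0.42 F [-1.3  0.6 -1.5] w 1.001 q [0.18, 0.28, 0.07, 1.35, 0.0, 1.83]
[-0.1574, -0.0013, 0.003, 0.4, -0.14, -0.05]
```

View pics/o14.png

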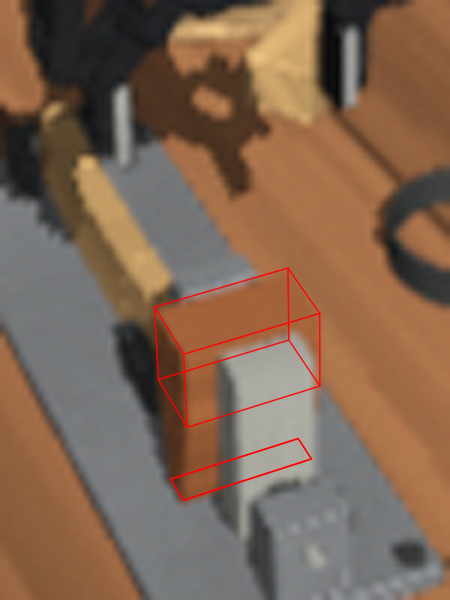

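View pics/o15.png

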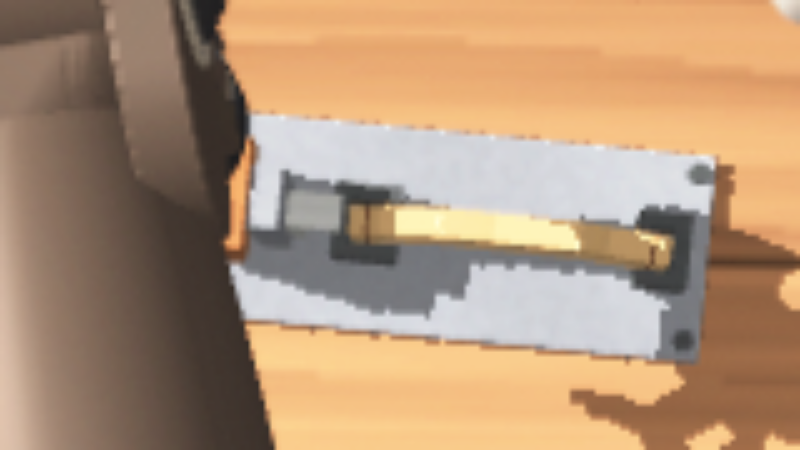

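```bash
python3 - <<'E'
from edges import *
s,t=pickle.load(open("p0.pkl","rb"))
im=cv2.resize(t["img"][142:172,305:385,::-1],None,fx=10,fy=10,interpolation=cv2.INTER_CUBIC)
cv2.imwrite("pics/st.png",im)
J=[.5843,-.0462,-.0805]
hsv=cv2.cvtColor(t["img"],cv2.COLOR_RGB2HSV)
for c in range(314,378,6):
    col=hsv[145:170,c]; m=[145+i for i in range(25) if col[i,1]>70]
    if m:
        a=atz(t,(m[0]-.5,c),.054);b=atz(t,(m[-1]+.5,c),.054)
        def loc(X):
            cc,sn=np.cos(J[2]),np.sin(J[2]); d=X[:2]-J[:2]; return np.round([1000*(cc*d[0]+sn*d[1]),1000*(-sn*d[0]+cc*d[1])],1).tolist()
        print(c,m[0],m[-1],loc(a),loc(b))
E
```

```text
314 151 158 [8.6, 77.4] [-13.6, 75.2]
320 151 158 [10.1, 60.8] [-12.0, 58.7]
326 151 158 [11.7, 44.3] [-10.5, 42.1]
332 152 158 [10.5, 27.4] [-8.9, 25.6]
338 153 159 [9.3, 10.6] [-10.1, 8.7]
344 153 160 [10.9, -6.0] [-11.2, -8.1]
350 154 160 [9.8, -22.8] [-9.6, -24.6]
356 155 161 [8.6, -39.6] [-10.8, -41.4]
362 156 162 [7.4, -56.4] [-12.0, -58.2]
368 156 163 [9.0, -73.0] [-13.1, -75.0]
374 157 161 [7.9, -89.8] [-6.0, -91.1]
```

View pics/st.png

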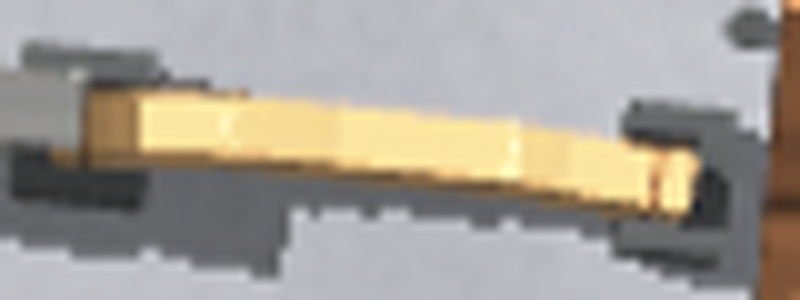

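```bash
python3 plan.py .5853 -.0463 .15 -.0805
```

```text
t 23.1 pos [0.5972 0.1104 0.2155] jaw -0.0813 tilt 0.16 F [-0.3  0.8  0.2] w 0.999 q [0.18, 0.28, 0.07, 1.35, 0.0, 1.83]
[-0.1572, 0.0007, 0.0653, 0.14, -0.08, -0.05]
```

Call:
send_rows(
  series=[
    [[-0.05,0,0,0,0,0],[-0.1,0,0,0,0,0],[-0.14,0,0.02,0,0,0],[-0.1572,0.0007,0.045,0.1,-0.08,0],[-0.1572,0.0007,0.0653,0.14,-0.08,0],[-0.1572,0.0007,0.0653,0.14,-0.08,0],[-0.1572,0.0007,0.0653,0.14,-0.08,0]],
  ],
  claw=65,
)

```text
t: 23.98
tool_pos: [0.5853, -0.0461, 0.15]
ee_rot: [-0.0, 0.735, 0.678, -0.0]
wrist_force: [-0.2, -0.2, 0.2]
width: 0.652
```

```bash
python3 - <<'E'
from edges import *
from plan import *
status(); print(rel([.5853,-.0463,.045],-.0805))
s=get_image("scene");t=get_image("top")
cv2.imwrite("pics/a7.png",np.hstack([cv2.resize(p["img"][y:y+100,x:x+80,::-1],None,fx=5,fy=5) for p,x,y in((s,245,160),(t,300,110))]))
V=[.5969,.1112,-.0805]
overlay(t,V,[(-.03,.03,-.016,.016,.072,.112),(-.017,.017,-.034,-.016,.022,.112)],(255,120),(60,60),9,"pics/o16.png")
E
```

```text
t 23.98 pos [ 0.5853 -0.0461  0.15  ] jaw -0.081 tilt 0.02 F [-0.2 -0.2  0.2] w 0.652 q [-0.08, 0.26, -0.11, 1.2, -0.0, 1.57]
[-0.0002, 0.0001, 0.105, -0.02, 0.0, -0.03]
```

View pics/a7.png

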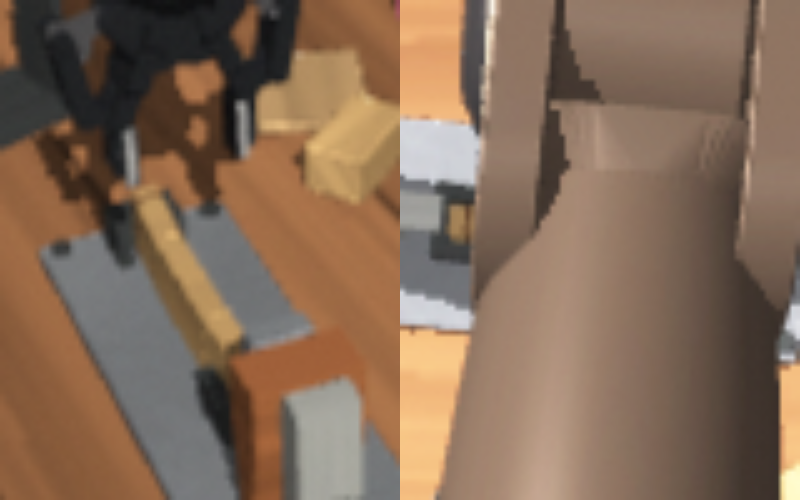

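View pics/o16.png

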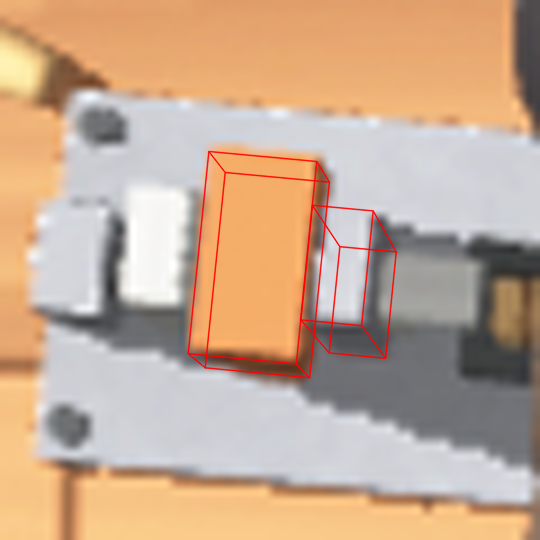

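Call:
send_rows(
  series=[
    [[0,0,0.03,0,0,0],[0,0,0.06,0,0,0],[0,0,0.085,0,0,0],[0,0,0.1,0,0,0],[0,0,0.105,0,0,0],[0,0,0.105,0,0,0],[0,0,0.105,0,0,0]],
  ],
)

```text
t: 24.95
tool_pos: [0.5867, -0.0461, 0.0469]
ee_rot: [0.001, 0.735, 0.678, 0.001]
wrist_force: [-0.5, -0.6, -0.8]
width: 0.65
```

```bash
python3 plan.py .5853 -.0463 .045 -.0805
```

```text
t 24.95 pos [ 0.5867 -0.0461  0.0469] jaw -0.0807 tilt 0.18 F [-0.5 -0.6 -0.8] w 0.65 q [-0.08, 0.32, -0.26, 0.98, -0.0, 1.57]
[-0.0004, -0.0013, 0.0019, 0.18, 0.0, -0.01]
```

Close slowly while correcting the 1 mm.

Call:
send_rows(
  series=[
    [[0,-0.0013,0.0015,0.18,0,0],[0,-0.0013,0.0015,0.18,0,0],[0,-0.0013,0.0015,0.18,0,0],[0,-0.0013,0.0015,0.18,0,0],[0,-0.0013,0.0015,0.18,0,0],[0,-0.0013,0.0015,0.18,0,0],[0,-0.0013,0.0015,0.18,0,0]],
  ],
  claw=5,
)

```text
t: 25.82
tool_pos: [0.5857, -0.046, 0.0459]
ee_rot: [0.0, 0.735, 0.678, 0.0]
wrist_force: [-1.2, -0.6, 5.6]
width: 0.179
```

```bash
python3 plan.py .5853 -.0463 .045 -.0805
```

```text
t 25.82 pos [ 0.5857 -0.046   0.0459] jaw -0.0807 tilt 0.05 F [-1.2 -0.6  5.6] w 0.179 q [-0.08, 0.32, -0.27, 0.98, -0.0, 1.57]
[-0.0003, -0.0004, 0.0009, 0.05, 0.01, -0.01]
```

Call:
send_rows(
  series=[
    [[0,0,-0.005,0,0,0],[0,0,-0.012,0,0,0],[0,0,-0.02,0,0,0],[0,0,-0.03,0,0,0],[0,0,-0.045,0,0,0],[0,0,-0.065,0,0,0],[0,0,-0.09,0,0,0],[0,0,-0.12,0,0,0],[0,0,-0.15,0,0,0],[0,0,-0.15,0,0,0]],
  ],
)

```text
t: 27.08
tool_pos: [0.5869, -0.046, 0.1994]
ee_rot: [0.002, 0.735, 0.678, 0.002]
wrist_force: [0.2, -0.4, -1.6]
width: 0.174
```

```bash
python3 - <<'E'
from edges import *
from plan import *
status(); print(rel([.5208,.3547,.2],1.676))
s=get_image("scene");t=get_image("top")
cv2.imwrite("pics/a8.png",np.hstack([cv2.resize(p["img"][y:y+120,x:x+90,::-1],None,fx=4,fy=4) for p,x,y in((s,245,150),(t,250,110))]))
E
```

```text
t 27.07 pos [ 0.5869 -0.046   0.1994] jaw -0.0807 tilt 0.37 F [ 0.2 -0.4 -1.6] w 0.174 q [-0.08, 0.25, -0.02, 1.3, -0.0, 1.57]
[0.3941, -0.0982, -0.0013, 0.26, 0.32, -100.65]
```

View pics/a8.png

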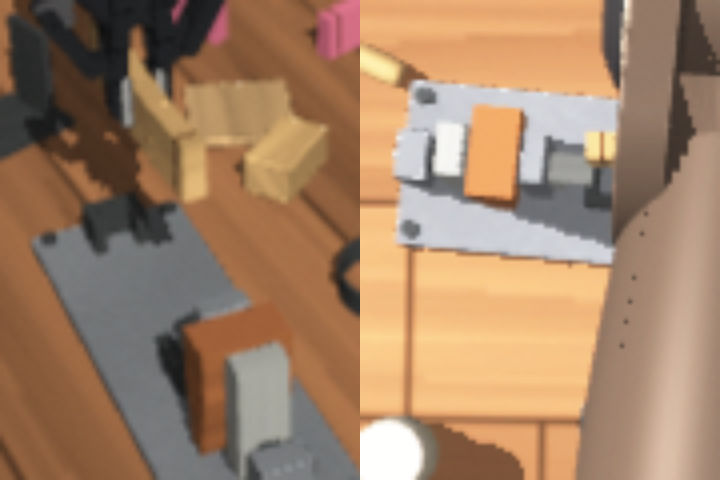

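Call:
send_rows(
  series=[
    [[0.02,-0.005,-0.01,0.26,0.32,-10],[0.05,-0.012,-0.01,0.26,0.32,-20],[0.08,-0.02,-0.01,0.26,0.32,-30],[0.12,-0.03,-0.01,0.26,0.32,-40],[0.16,-0.04,-0.01,0.26,0.32,-50],[0.2,-0.05,-0.01,0.26,0.32,-60],[0.24,-0.06,-0.01,0.26,0.32,-70],[0.28,-0.07,-0.01,0.26,0.32,-80],[0.32,-0.08,-0.01,0.26,0.32,-90],[0.36,-0.09,-0.01,0.26,0.32,-100]],
  ],
)

```text
t: 28.42
tool_pos: [0.524, 0.3211, 0.2043]
ee_rot: [-0.004, -0.05, 0.999, -0.0]
wrist_force: [0.7, -0.8, -1.1]
width: 0.179
```

```bash
python3 plan.py .5208 .3547 .2 1.676
```

```text
t 28.43 pos [0.524  0.3211 0.2043] jaw 1.6703 tilt 0.41 F [ 0.7 -0.8 -1.1] w 0.179 q [0.55, 0.31, 0.07, 1.34, 0.0, 0.45]
[-0.0002, 0.0338, 0.0042, -0.01, -0.41, -0.32]
```

Call:
send_rows(
  series=[
    [[0,0.02,0.004,0,-0.4,-0.3],[0,0.0338,0.02,0,-0.4,-0.3],[0,0.0338,0.05,0,-0.4,-0.3],[0,0.0338,0.08,0,-0.4,-0.3],[0,0.0338,0.08,0,-0.4,-0.3],[0,0.0338,0.08,0,-0.4,-0.3]],
  ],
)

```text
t: 29.18
tool_pos: [0.5204, 0.3542, 0.1247]
ee_rot: [0.0, -0.052, 0.999, -0.0]
wrist_force: [0.5, -0.6, -0.6]
width: 0.172
```

```bash
python3 - <<'E'
from edges import *
from plan import *
status(); print(rel([.5208,.3547,.045],1.676))
s=get_image("scene");t=get_image("top")
cv2.imwrite("pics/a9.png",np.hstack([cv2.resize(p["img"][y:y+120,x:x+90,::-1],None,fx=4,fy=4) for p,x,y in((s,335,240),(t,150,120))]))
E
```

```text
t 29.18 pos [0.5204 0.3542 0.1247] jaw 1.6741 tilt 0.02 F [ 0.5 -0.6 -0.6] w 0.172 q [0.6, 0.35, -0.04, 1.18, -0.0, 0.49]
[-0.0004, 0.0005, 0.0797, -0.02, 0.0, -0.11]
```

View pics/a9.png

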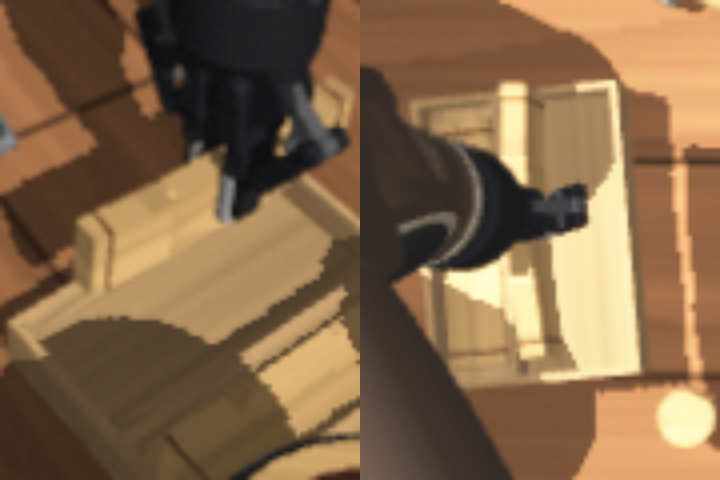

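Call:
send_rows(
  series=[
    [[0,0,0.025,0,0,0],[0,0.0005,0.05,0,0,0],[0,0.0005,0.065,0,0,0],[0,0.0005,0.075,0,0,0],[0,0.0005,0.081,0,0,0],[0,0.0005,0.081,0,0,0],[0,0.0005,0.081,0,0,0]],
  ],
)

```text
t: 30.15
tool_pos: [0.5213, 0.3555, 0.0454]
ee_rot: [0.001, -0.052, 0.999, 0.001]
wrist_force: [-0.4, 0.0, -0.4]
width: 0.18
```

```bash
python3 plan.py .5208 .3547 .0389 1.676
```

```text
t 30.15 pos [0.5213 0.3555 0.0454] jaw 1.6746 tilt 0.17 F [-0.4  0.  -0.4] w 0.18 q [0.6, 0.39, -0.16, 1.01, -0.0, 0.49]
[0.0006, -0.0008, 0.0065, 0.07, 0.16, -0.08]
```

Call:
send_rows(
  series=[
    [[0,0,0.002,0.07,0.16,0],[0,0,0.004,0.07,0.16,0],[0,0,0.0055,0.07,0.16,0],[0,0,0.0065,0.07,0.16,0],[0,0,0.007,0.07,0.16,0],[0,0,0.007,0.07,0.16,0]],
  ],
)

```text
t: 30.9
tool_pos: [0.5212, 0.3555, 0.0388]
ee_rot: [0.0, -0.052, 0.999, 0.0]
wrist_force: [-2.7, -1.0, 6.2]
width: 0.176
```

Call:
send_rows(
  series=[
    [[0,0,-0.0005,0,0,0],[0,0,-0.0005,0,0,0],[0,0,-0.0005,0,0,0],[0,0,-0.0005,0,0,0],[0,0,-0.0005,0,0,0]],
  ],
  claw=36,
)

```text
t: 31.52
tool_pos: [0.5212, 0.3555, 0.0393]
ee_rot: [0.0, -0.052, 0.999, 0.0]
wrist_force: [0.3, 0.2, -0.5]
width: 0.359
```

Call:
send_rows(
  series=[
    [[0,0,-0.01,0,0,0],[0,0,-0.03,0,0,0],[0,0,-0.06,0,0,0],[0,0,-0.1,0,0,0],[0,0,-0.15,0,0,0],[0,-0.05,-0.2,0,0,0],[0,-0.1,-0.2,0,0,0],[0,-0.16,-0.2,0,0,0],[0,-0.2,-0.2,0,0,0],[0,-0.2,-0.2,0,0,0]],
  ],
)

```text
t: 32.78
tool_pos: [0.5422, 0.1542, 0.2404]
ee_rot: [0.001, -0.05, 0.999, 0.0]
wrist_force: [0.7, 0.8, 0.5]
width: 0.359
```

```bash
python3 - <<'E'
from edges import *
from plan import *
status()
s=get_image("scene");t=get_image("top")
cv2.imwrite("pics/b1.png",np.hstack([cv2.resize(p["img"][y:y+120,x:x+90,::-1],None,fx=4,fy=4) for p,x,y in((s,335,260),(t,150,120))]))
cv2.imwrite("pics/b2.png",np.hstack([cv2.resize(p["img"][y:y+100,x:x+80,::-1],None,fx=5,fy=5) for p,x,y in((s,265,190),(t,250,100))]))
cv2.imwrite("pics/b3.png",t["img"][:,:,::-1])
E
```

```text
t 32.77 pos [0.5422 0.1542 0.2404] jaw 1.6706 tilt 0.08 F [0.7 0.8 0.5] w 0.359 q [0.28, 0.2, 0.01, 1.38, -0.0, 0.18]
```

View pics/b1.png

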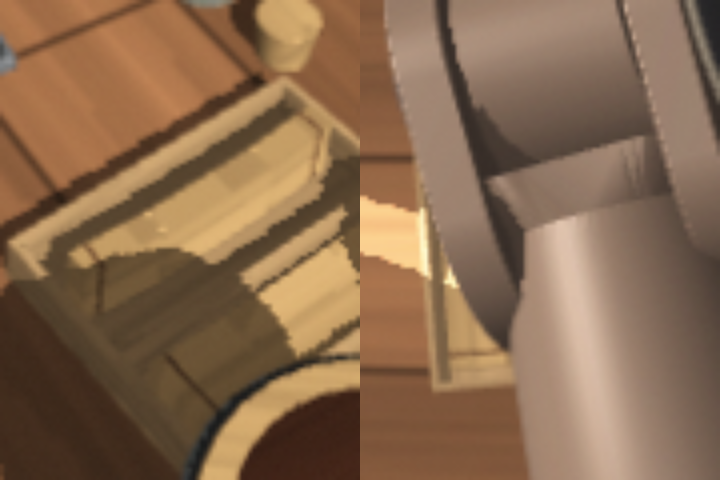

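View pics/b2.png

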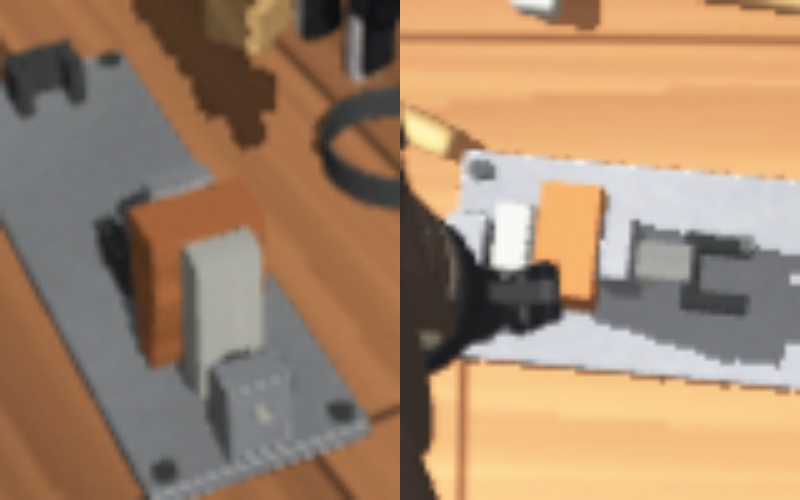

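View pics/b3.png

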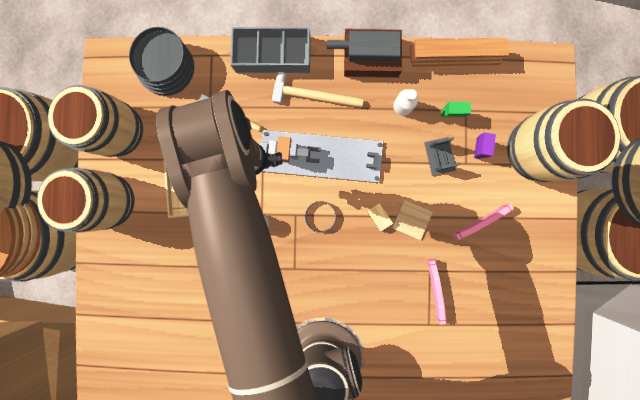

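Call:
send_rows(
  series=[
    [[0,-0.05,0,0,0,0],[0,-0.11,0,0,0,0],[0,-0.17,0,0,0,0],[0,-0.23,0,0,0,0],[0,-0.29,0,0,0,0],[0,-0.29,0,0,0,0],[0,-0.29,0,0,0,0]],
  ],
)

```text
t: 33.75
tool_pos: [0.5723, -0.1308, 0.2396]
ee_rot: [0.0, -0.052, 0.999, 0.001]
wrist_force: [-0.1, -0.4, 0.4]
width: 0.362
```

```bash
python3 - <<'E'
from edges import *
from plan import *
status()
s=get_image("scene");t=get_image("top")
V=[.5208,.3547,.1055]; bx=[(-.09,.09,-.008,.008,.005,.047)]
overlay(t,V,bx,(155,125),(80,110),5,"pics/b4a.png"); overlay(s,V,bx,(325,270),(80,110),5,"pics/b4b.png")
cv2.imwrite("pics/b4.png",np.hstack([cv2.imread("pics/b4a.png"),cv2.imread("pics/b4b.png")]))
for n in ("stave_mid","wedge_mid"):
  for p in(s,t): print(n,[(round(d["score"],2),np.round(d["position"],1).tolist()) for d in finder.spot_point(n,p)[:4]])
E
```

```text
t 33.75 pos [ 0.5723 -0.1308  0.2396] jaw 1.6747 tilt 0.09 F [-0.1 -0.4  0.4] w 0.362 q [-0.23, 0.24, 0.07, 1.39, 0.0, -0.33]
stave_mid [(0.91, [148.1, 282.5]), (0.57, [150.0, 341.7]), (0.56, [315.1, 386.7])]
stave_mid [(0.96, [220.0, 480.4]), (0.88, [178.1, 202.1]), (0.67, [289.7, 436.3])]
wedge_mid [(0.93, [162.1, 225.8]), (0.6, [246.4, 305.9])]
wedge_mid [(0.59, [150.6, 286.1]), (0.46, [109.5, 455.0])]
```

View pics/b4.png

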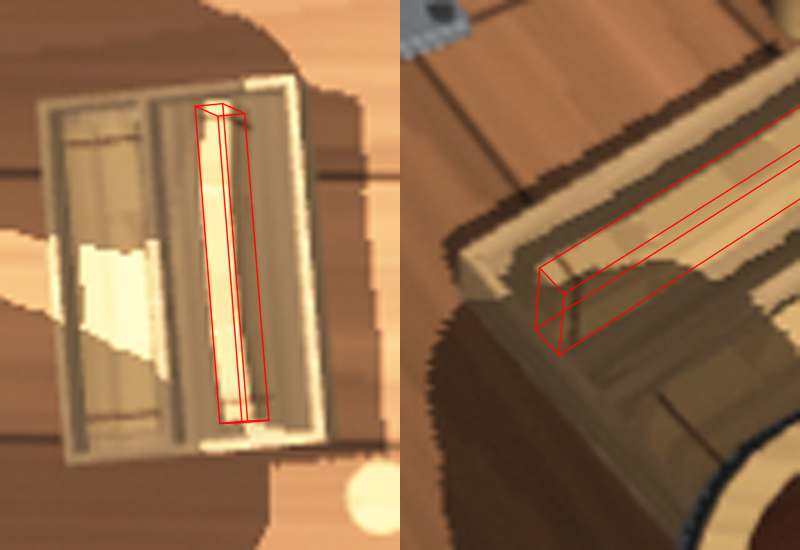

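```bash
python3 -c "
from station import arm
print(arm.sign_off())"
```

```text
the job is handed in; nothing more can be done
None
```

The job is done and handed in: the wedge holds the catch open and the stave stands on edge in the empty bay. `arm.sign_off()` gave no verdict, and I took no picture after it.

- **Wedge:** I lifted it from the holder by its broad faces, stood it on the board and let go. I then took it again by its narrow ends and pressed it down until its foot met the gap's floor. The tool was at the expected height, with about 12 N on it.
- **Stave:** I lifted it straight out with the wedge left in place and set it down in the bay with about 6 N.

**Last checks**
- **Stave:** the last pictures, at 33.75 s, show it upright, matching the outline drawn at the bay's centre. It was within a few mm of the bay's centre.
- **Wedge:** it matched its predicted home outline just after I let go, and still looked upright and home after the stave was set down. I judged the catch by eye: the lip was clear of the stave's end before the lift.
- **Robot:** clear of everything, with no force on the tool.
- **Bystanders:** they looked unmoved in the last full overhead view. The arm hid the tray, brush and jar there, and I did not measure any of them.

**Disagreements**
- The two cameras differed by up to 10 mm on the jig's position along its length. I used the overhead view, which fitted the spring block and jaws. The tool positions and forces at the jig bore that out.
- On its last look, the finder's best scores for the stave and (in one picture) the wedge went to the pink and purple look-alikes. I discounted these because the real parts were also found, at their expected places.

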